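# Ballast the touch mixer and mix the green tint

## Robot

A 6-joint arm with a two-finger parallel gripper is mounted at the origin on a cart in front of the work surface, level with it; the furniture and walls round the work are solid. World frame = base frame: x ahead of the robot, y to its left, z up, the work surface at z = 0. Lengths are in m, angles in rad, forces in N, time in s.
With the tool pointing down it reaches from about 0.375 to 0.975 m from the base axis. Payload 3.8 kg.
Tool frame: the origin (TCP) lies midway between the tips of the shut fingers; the grasp point (between the pads) lies 19 mm behind it; z points along the fingers, y is the line along which they close (so a half turn about z gives the same grasp; the last joint's range is limited). The gripper opens to 85 mm and grips with 20 to 120 N. Pads are 22 mm wide; open, the fingers measure 114 mm over their backs; the gripper's body (76 mm by 85 mm) begins 54 mm behind the grasp point. The pads swing forward as they close: fully open they stand 13 mm farther back than shut.
Start: joints at [1.216, 0.264, 1.604, -0, 1.274, -0.037], TCP at [0.211, 0.641, 0.231] pointing down, gripper open.
Joint ranges: [-2.63, 2.63], [-0.94, 2.18], [0.31, 2.57], [-1.31, 4.45], [0, 2.66], [-2.55, 2.55]. Speed limits (rad/s): [2.57, 2.57, 3.14, 3.14, 3.14, 3.14].

## Interface

Orientations are given as a rotation vector (axis times angle).
In Python, from workcell import bot gives the robot as it stands.
- The arm moves only by the tool jog_arm, never from a script. Its argument "motion" is a list of rows, each a list of 5 numbers: the opening, from -1 (shut) to 1 (fully open), then the shift along the tool's x, y, z in mm, then the turn about the tool's z in degrees. In form: [[claw, x, y, z, twist], ...]. A call has 1 to 10 rows; each row shifts and turns the commanded pose from where the row before left it, along the tool's axes as they then stand; what a row does not reach is not made up. A row lasts 1/12 s, in which the tool goes at most 41.7 mm and 7.16 degrees, less where a joint would pass 70% of its speed; a pose out of reach is approached as far as the arm can. A call with a gripper value outside its range is refused whole. The fingers move at their own pace and stop on an object; "force" is the grip in N (left out, the last holds). Time passes only in rows, so rows that do not move let the fingers close. It gives the time, the measured TCP pose, the force, the opening and the grip force at its end, in the units of the state.
- bot.read_state(): the state, without advancing time (a new reading comes with each control period).
- bot.read_camera(name): name is "side" or "top" or "wrist"; returns (picture, depth): 384x512x3 uint8, red, green, blue; 384x512 float32, m along the optical axis (not along the pixel's ray), 0 where there is no reading.
- bot.get_calibration(name): a dict with "vfov" (degrees; the focal length in pixels is half the picture's height over the tangent of half this angle, whatever the lens; pixels are square), "cx", "cy" (the principal point, pixels), "dist" ([k1, k2, p1, p2, k3] as OpenCV has them; the pictures are not rectified), "rvec" (rotation vector, rad) and "tvec" (3), from world to camera coordinates, as OpenCV has them; the wrist camera has in their place "tool_from_camera" (4x4, takes a point from camera to tool coordinates, whose origin is the TCP and whose axes are the flange's). Camera axes: x right, y down, z forward; pixel columns grow to the right and rows downward; lengths in m; the calibration is good to about 2 mm. A picture is of the moment at which its call begins: read the wrist's pose just before it. get_calibration takes no time and is no camera call.
- bot.finish_job(): hands the job in; it is judged then, once.
The state is a dict: "time": time; "q": joint angles; "joint_vel": joint speeds; "joint_torque": joint torques, N m; "tool_pos": TCP position; "tcp_rot": TCP orientation; "wrist_force": force on the tool from outside, world axes, zero at the start; "torque": the same for the moment, N m; "width": opening from 0.0 (shut) to 1.0 (fully open); "grip_force": force on a finger pad.
Only numpy, scipy, OpenCV 4.12 (cv2) and the standard library are available. Lean on these libraries where they do the work, as an engineer would, in place of code of your own. Each camera call takes 0.05 s, during which the arm holds its last target. There are 200 camera calls.

## Task

The touch mixer walks about unless it is weighted: stack all the loose aluminium plates from the rubber mat flat on the free end of its blue base, lined up with the base and with their holes in line over the hole there, and only then take the red-headed pin from its parking hole and push it fully home down through all of them. Then press the green bottle from the cork coaster upright into the mixer's orange cup until the cup is fully down, keep it down for a second or two, and stand the bottle back in the middle of its coaster. Leave the yellow bottle, the tape and the filling knife where they are.

Things in the scene. Friction and masses are not known exactly. Their poses are not given: they have to be found in the camera images.
- plate1: loose aluminium ballast plate, 64 mm (its x) by 44 mm (its y) by 10 mm thick, with a 15 mm round hole straight through its middle; origin on the hole's axis at the underside, z up; about 0.14 kg; starts flat on the black rubber mat; may be absent
- plate2: loose aluminium ballast plate, 64 mm (its x) by 44 mm (its y) by 10 mm thick, with a 15 mm round hole straight through its middle; origin on the hole's axis at the underside, z up; about 0.14 kg; starts flat on the black rubber mat; may be absent
- plate3: loose aluminium ballast plate, 64 mm (its x) by 44 mm (its y) by 10 mm thick, with a 15 mm round hole straight through its middle; origin on the hole's axis at the underside, z up; about 0.14 kg; starts flat on the black rubber mat; may be absent
- plate4: loose aluminium ballast plate, 64 mm (its x) by 44 mm (its y) by 10 mm thick, with a 15 mm round hole straight through its middle; origin on the hole's axis at the underside, z up; about 0.14 kg; starts flat on the black rubber mat; may be absent
- mixer: touch mixer, fixed to the bench: blue cast base 210 mm (its x) by 80 mm (its y), 35 mm high, origin at the centre of its underside. Its grey motor tower (34 mm radius at the foot, top at 65 mm) carries the orange cup, centred at x = +25 mm. Two blind holes, 12 mm wide and 30 mm deep, in the base's top: the ballast hole at x = -70 mm, and the pin's parking hole at x = +85 mm
- seat (a point): mouth of the ballast hole, on the flat top of the blue base at the tower-free end; the plates are stacked flat here, with their holes over it; axes as the mixer's
- pin: locking pin, loosely upright in the parking hole at the start (it may lean a little): 10 mm steel shank, tip tapered to 4 mm over its last 8 mm; round red head 18 mm wide, from 93 to 115 mm above the tip; origin at the tip, z towards the head; 0.06 kg. When home, its tip stands on the floor of the ballast hole and its head stands clear above the stack
- pin_tip (a point): the lower end of the pin
- cup_floor (a point): centre of the inner floor of the orange cup on top of the mixer tower, 81 mm above the bench when not pressed; the cup is 50 mm wide inside at the floor, its rim 8 mm above the floor
- mixer_cup (a joint): how far the sprung cup is pressed down, m: 0 free, 0.010 fully down (stop); it begins to move at about 4 N and is fully down at about 9 N
- green_bottle: green plastic squeeze bottle with a white nozzle, 142 mm high, round body 42 mm wide up to 102 mm above its base, where it can be gripped; origin at the centre of its base, z up; 0.09 to 0.18 kg; starts on the coaster
- coaster: round cork coaster fixed to the bench, 80 mm wide, 4 mm thick; origin at the centre of its underside
- mat: black heavy rubber mat, 155 mm (its x) by 180 mm (its y), 3 mm thick, stiff, loose on the bench (0.9 kg); origin at the centre of its underside; the plates start on it with their x roughly along its x
- yellow_bottle: bystander: yellow squeeze bottle, 142 mm high, 44 mm wide; origin at its base
- tape: bystander: roll of masking tape lying flat, 108 mm wide, 24 mm high; origin at the centre of its underside
- filling_knife: bystander: filling knife with a wooden handle, 193 mm long, lying flat; origin at its middle
There are look-alikes about, which are no part of the job. Of the things that look like the green_bottle, take the one that is farthest to the robot's right at the start.

How it is judged:
On the way, in this order (a step that is already met when the one before it is completed fails the run):
1. all plates lie stacked flat on the base, holes within 5 mm of the base hole and lined up with the base to 17 degrees, while the pin is still away from the ballast hole (horizontal distance between each of plate1, plate2, plate3, plate4 and seat below 0.005 m and z of plate1 in the frame of seat between -0.003 and 0.034 m and angle between each of plate1, plate2, plate3, plate4's own z axis and vertical below 0.1 rad and angle between the x axis of each of plate1, plate2, plate3, plate4 and the x axis of mixer, either way round below 0.3 rad and z of plate2 in the frame of seat between -0.003 and 0.034 m and z of plate3 in the frame of seat between -0.003 and 0.034 m and z of plate4 in the frame of seat between -0.003 and 0.034 m and horizontal distance between pin_tip and seat above 0.05 m), for 0.2 s.
2. the pin is fully home through all the stacked plates (horizontal distance between each of plate1, plate2, plate3, plate4 and seat below 0.01 m and z of plate1 in the frame of seat between -0.003 and 0.034 m and angle between each of plate1, plate2, plate3, plate4's own z axis and vertical below 0.1 rad and angle between the x axis of each of plate1, plate2, plate3, plate4 and the x axis of mixer, either way round below 0.3 rad and z of plate2 in the frame of seat between -0.003 and 0.034 m and z of plate3 in the frame of seat between -0.003 and 0.034 m and z of plate4 in the frame of seat between -0.003 and 0.034 m and horizontal distance between pin_tip and seat below 0.004 m and z of pin_tip in the frame of seat below -0.0265 m and angle between pin's own z axis and vertical below 0.2 rad), for 0.2 s.
3. the upright green bottle presses the cup fully down (over 8.5 of 10 mm) for about a second (value of joint mixer_cup above 0.0085 m and horizontal distance between green_bottle and cup_floor below 0.015 m and angle between green_bottle's own z axis and vertical below 0.2 rad and contact force between green_bottle and mixer above 3 N), for 0.9 s.
At the end, for the whole second after the job is handed in: All plates lie stacked on the base, lined up with it to 17 degrees, holes within 10 mm of the base hole (the play about the pin); the pin stands through them, tip within 3.5 mm of the hole floor; the green bottle stands at rest, upright, within 20 mm of the coaster centre; the cup is up (all of step 2 and horizontal distance between green_bottle and coaster below 0.02 m and angle between green_bottle's own z axis and vertical below 0.1 rad and height (world z) of green_bottle below 0.01 m and linear speed of green_bottle below 0.03 m/s and value of joint mixer_cup below 0.002 m); the robot touches nothing.
It fails at once if the yellow bottle is shifted by more than 30 mm (distance of yellow_bottle from where it was at the start of the episode above 0.03 m).
It fails at once if the tape roll is shifted by more than 30 mm (distance of tape from where it was at the start of the episode above 0.03 m).
It fails at once if the filling knife is shifted by more than 30 mm (distance of filling_knife from where it was at the start of the episode above 0.03 m).
Of plate1, plate2, plate3, plate4 only 2 to 4 are there at a start; the rules pass over those that are not, and their reading is None.
At some moment in a run one of mat may be knocked a few centimetres aside while the robot is not near it.
It also fails if it takes over 210 s, if anything falls off the work surface, if the arm or the gripper's body presses on something with over 40 N, if the wrist force passes 120 N, or if a joint passes its speed limit or range.

## Working session

There is one attempt and no reset: what is moved stays moved. The work goes in short steps, Python scripts to look and compute and a tool call to move; the robot and the scene stay as the last step left them, time stands still between calls to the robot, and variables do not carry over. Pictures are saved under pics/ and viewed, at most 14 in all, crops included, and the job is handed in when it is done.

Besides the shell and the picture viewer there is one more tool, called after "Call:" as name([rows], argument=value, ...), one row to a line, values as JSON. jog_arm: Moves the arm, as the interface text tells. Its arguments: {"type":"object","properties":{"motion":{"type":"array"},"force":{"type":"number"}},"required":["motion"]}

```bash
ls; mkdir -p pics; cat > h.py <<'E'
import numpy as np, cv2, time
from workcell import bot
from scipy.spatial.transform import Rotation as R
def cam(n):
    c=bot.get_calibration(n); f=192/np.tan(np.radians(c['vfov'])/2)
    K=np.array([[f,0,c['cx']],[0,f,c['cy']],[0,0,1]]); d=np.array(c['dist'],float)
    if n=='wrist':
        s=bot.read_state(); T=np.eye(4); T[:3,:3]=R.from_rotvec(s['tcp_rot']).as_matrix(); T[:3,3]=s['tool_pos']
        W=T@np.array(c['tool_from_camera'])
    else:
        W=np.eye(4); r=R.from_rotvec(np.ravel(c['rvec'])).as_matrix(); W[:3,:3]=r.T; W[:3,3]=-r.T@np.ravel(c['tvec'])
    return K,d,W
def shot(n,save=None):
    C=cam(n); im,dep=bot.read_camera(n)
    if save: cv2.imwrite('pics/'+save,im[:,:,::-1])
    return im,dep,C
def rays(C,px):
    K,d,W=C; u=cv2.undistortPoints(np.array(px,float).reshape(-1,1,2),K,d).reshape(-1,2)
    return W[:3,3],np.c_[u,np.ones(len(u))]@W[:3,:3].T
def onplane(C,px,z):
    o,r=rays(C,px); return o+r*((z-o[2])/r[:,2])[:,None]
def cloud(dep,C):
    v,u=np.mgrid[:384,:512]; o,r=rays(C,np.c_[u.ravel(),v.ravel()])
    P=o+r*dep.reshape(-1,1); P[dep.ravel()==0]=np.nan
    return P.reshape(384,512,3)
def proj(C,P):
    K,d,W=C; M=np.linalg.inv(W); return cv2.projectPoints(np.array(P,float).reshape(-1,3),cv2.Rodrigues(M[:3,:3])[0],M[:3,3],K,d)[0].reshape(-1,2)
E
python3 - <<'E'
from h import *
print(bot.read_state())
for n in('top','side','wrist'):
    im,d,C=shot(n,n+'0.png'); np.savez(n+'0.npz',im=im,d=d); print(n,C[2].round(3).tolist(),bot.get_calibration(n)['vfov'])
a=cv2.imread('pics/top0.png');cv2.imwrite('pics/top0b.png',cv2.resize(a,(800,600)))
E
```

```text
pics
{'time': 0.0, 'q': array([ 1.21610739e+00,  2.64742083e-01,  1.60538829e+00,  3.35731104e-05,
        1.27370254e+00, -3.68903229e-02]), 'joint_vel': array([ 0.00039345,  0.00108498, -0.00030879, -0.00121117,  0.00103875,
        0.00051296]), 'joint_torque': array([-2.56780422e-04, -5.15093887e+01, -3.67324555e+01, -1.61762696e-04,
        1.24312582e-02, -5.47512883e-06]), 'tool_pos': array([0.2106497 , 0.64051172, 0.22996178]), 'tcp_rot': array([-0.4970399 , -3.10154929,  0.00344144]), 'wrist_force': array([ 0.74627545, -0.6539286 , -0.35715445]), 'torque': array([ 0.005514  , -0.01598628, -0.0266205 ]), 'grip_force': 0.0, 'width': 1.002892467155224}
top [[0.028, -0.997, 0.065, 0.487], [-1.0, -0.027, 0.01, -0.368], [-0.008, -0.066, -0.998, 1.135], [0.0, 0.0, 0.0, 1.0]] 46.82850919790142
side [[-0.942, -0.159, 0.295, 0.286], [-0.335, 0.407, -0.85, 0.386], [0.015, -0.9, -0.436, 0.457], [0.0, 0.0, 0.0, 1.0]] 49.09713117538548
wrist [[0.313, 0.918, 0.244, 0.149], [0.95, -0.302, -0.083, 0.661], [-0.003, 0.258, -0.966, 0.372], [0.0, 0.0, 0.0, 1.0]] 66.14684472432332
```

View pics/top0b.png

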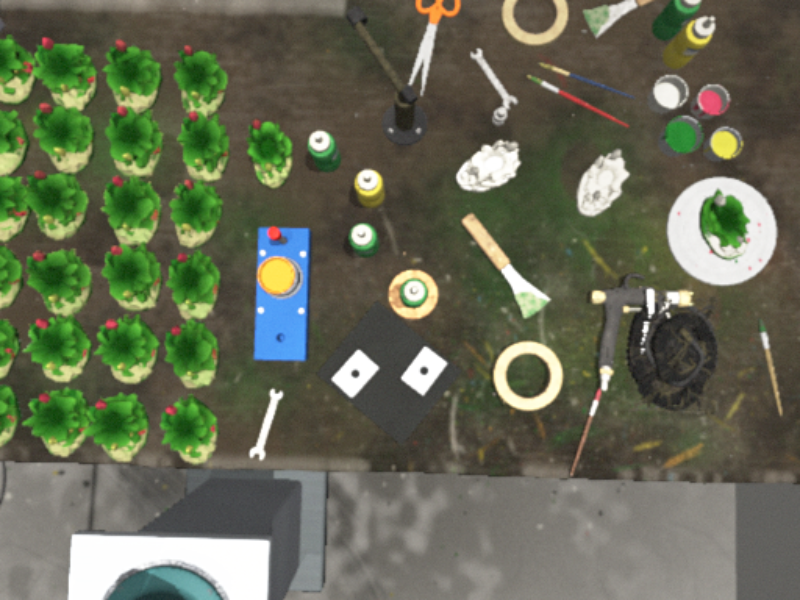

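View pics/side0.png

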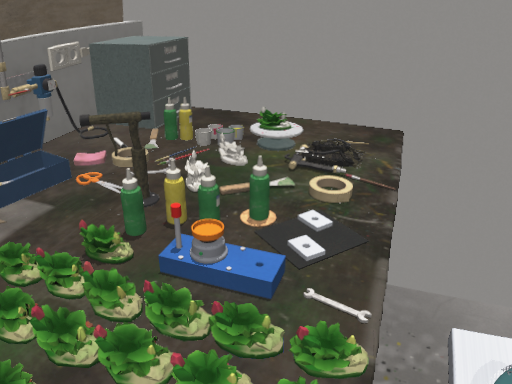

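The top view (800x600 scaled) shows two white plates on the black mat at (355,373) and (425,371). The mixer base is blue, with its ballast hole near (280,338), cup at (279,277) and red pin at (274,235). The green bottle is on its coaster at (413,293), with two more bottles next to it, tape at (528,376) and the knife at (505,265). The side view shows only two plates too.

```bash
cat >> h.py <<'E'
def blobs(m,amin=30):
    n,l,s,c=cv2.connectedComponentsWithStats(m.astype(np.uint8)); return [(l==i) for i in range(1,n) if s[i,4]>=amin]
def rect(C,m,z):
    cn=max(cv2.findContours(m.astype(np.uint8),0,cv2.CHAIN_APPROX_NONE)[0],key=cv2.contourArea).reshape(-1,2)
    P=onplane(C,cn,z)[:,:2]*1000; (c,s,a)=cv2.minAreaRect(P.astype(np.float32))
    if s[0]<s[1]: s=s[::-1]; a+=90
    return np.round(c,1),np.round(s,1),round((a+90)%180-90,1)
E
python3 - <<'E'
from h import *
for n in('top','side'):
    z=np.load(n+'0.npz'); im,d=z['im'],z['d']; C=cam(n); P=cloud(d,C)
    hsv=cv2.cvtColor(im,cv2.COLOR_RGB2HSV); h,s,v=[hsv[...,i].astype(int) for i in range(3)]
    X,Y,Z=P[...,0],P[...,1],P[...,2]; print(n)
    roi=(X>.3)&(X<.75)&(abs(Y)<.5)
    roi&=(Y<.1)&(Y>-.45)|(n=='side')
    for nm,m,z_ in(('blue',(h>95)&(h<125)&(s>150)&(v>60),.035),('orange',(h<22)&(h>8)&(s>180)&(Z>.05),.089),('red',((h<6)|(h>174))&(s>150)&(Z>.08),.115+.005),('white',(v>170)&(s<40)&(Z<.03)&(Z>-.01),.013),('mat',(v<60)&(s<120)&(Z<.012),.003),('cork',(h>8)&(h<25)&(s>70)&(v>140)&(Z<.02),.004)):
        for b in blobs(m&roi,25 if nm in('red',) else 60):
            print(nm,b.sum(),rect(C,b,z_),'medz',np.nanmedian(Z[b]).round(4))
E
```

```text
top
blue 1944 (array([ 544. , -172.9]), array([210.3,  83.8]), 0.5) medz 0.0353
red 48 (array([ 629.9, -172.9]), array([16.3, 16.3]), -88.5) medz 0.1195
white 468 (array([ 427.8, -401.2]), array([65.9, 46.1]), -35.5) medz 0.0131
white 461 (array([ 419.8, -290.8]), array([66. , 46.1]), -40.4) medz 0.0134
white 199 (array([ 345.2, -155.8]), array([90.9, 19.6]), -12.7) medz 0.0057
cork 358 (array([ 550.3, -381.1]), array([81.4, 80.7]), 82.0) medz 0.0041
side
blue 4032 (array([ 540.7, -153. ]), array([219.8, 118.8]), 0.4) medz 0.0339
orange 586 (array([ 568. , -163.3]), array([69.1, 55.5]), -68.6) medz 0.0826
red 128 (array([ 620.8, -154.9]), array([51.1, 15.4]), -59.9) medz 0.1132
white 301 (array([ 429.1, -401.8]), array([66.9, 45.3]), -35.7) medz 0.0138
white 412 (array([ 421.5, -291.1]), array([65.5, 45.4]), -40.4) medz 0.0134
white 261 (array([ 343.9, -145.9]), array([93.2, 19.2]), -13.3) medz 0.0055
mat 207 (array([ 712.3, -377.2]), array([108.5,  26.7]), -60.1) medz 0.0003
mat 187 (array([ 625.8, -403.6]), array([88.7, 50.6]), -65.8) medz -0.0008
mat 169 (array([ 488. , -456.8]), array([70.8, 49.9]), 82.3) medz -0.0007
mat 2772 (array([ 394.8, -351.8]), array([235.5, 203.4]), 51.0) medz 0.0031
mat 64 (array([ 678.5, -277. ]), array([53.3, 16.7]), -47.3) medz 0.0008
mat 104 (array([ 413.9, -194.9]), array([48.9, 20.1]), -61.9) medz -0.0006
mat 321 (array([ 535.5, -127.3]), array([220.2,  58.9]), 15.7) medz -0.0006
mat 583 (array([641. , 123.5]), array([78. , 32.9]), 34.0) medz -0.0003
cork 92 (array([ 661.4, -501. ]), array([66.4, 22.2]), 37.6) medz 0.0135
cork 295 (array([ 551.1, -375.2]), array([78., 74.]), 15.6) medz 0.0032
```

View pics/wrist0.png

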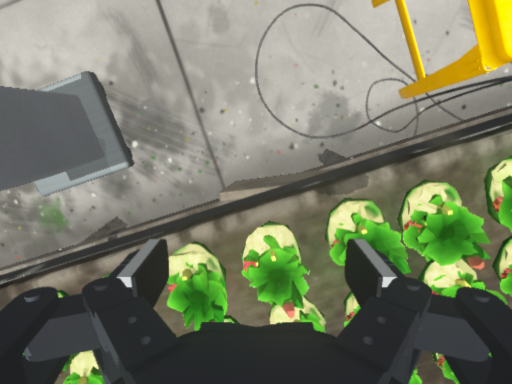

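Both plate tops read z = 13 mm, so there are two single plates, at about (420,-291) and (428,-401) mm. The mixer's x is roughly world x. The wrist view shows only plants and the fingers. Next I'll write a move planner and head over.

```bash
cat >> h.py <<'E'
def plan(x=None,y=None,z=None,yaw=None):
    "targets mm/deg (yaw = direction of tool y in world, mod 180); prints shift in current tool axes and twist"
    s=bot.read_state(); M=R.from_rotvec(s['tcp_rot']).as_matrix(); p=s['tool_pos']*1000
    t=np.array([p[i] if v is None else v for i,v in enumerate((x,y,z))])
    yw=np.degrees(np.arctan2(M[1,1],M[0,1])); 
    tw=0 if yaw is None else -((yaw-yw+90)%180-90)
    print('p',p.round(1),'yaw',yw.round(1),'zaxis',M[:,2].round(3),'q6',s['q'][5].round(2),'w',s['width'].round(3),'F',s['wrist_force'].round(1),'t',round(s['time'],1))
    print('shift xyz',(M.T@(t-p)).round(1),'twist',round(tw,1))
E
python3 - <<'E'
from h import *
plan(450,350,230); plan(430,-200,230,49.6)
E
```

```text
Traceback (most recent call last):
  File "h.py", line 41, in plan
    print('p',p.round(1),'yaw',yw.round(1),'zaxis',M[:,2].round(3),'q6',s['q'][5].round(2),'w',s['width'].round(3),'F',s['wrist_force'].round(1),'t',round(s['time'],1))
                                                                                               ^^^^^^^^^^^^^^^^
AttributeError: 'float' object has no attribute 'round'
```

```bash
sed -i "s/s\['width'\].round(3)/round(s['width'],3)/" h.py
python3 - <<'E'
from h import *
plan(450,350,230); plan(430,-200,230,49.6)
E
```

```text
p [210.7 640.7 230.2] yaw 71.8 zaxis [-0.001 -0.002 -1.   ] q6 -0.04 w 0.995 F [ 0.2  0.8 -0.6] t 0.1
shift xyz [-318.1 -201.3    0.6] twist 0
p [210.7 640.7 230.2] yaw 71.8 zaxis [-0.001 -0.002 -1.   ] q6 -0.04 w 0.995 F [ 0.2  0.8 -0.6] t 0.1
shift xyz [-471.  -730.     1.5] twist 22.2
```

Call:
jog_arm([
  [1,-32,-20,0,0],
  [1,-32,-20,0,0],
  [1,-32,-20,0,0],
  [1,-32,-20,0,0],
  [1,-32,-20,0,0],
  [1,-32,-20,0,0],
  [1,-32,-20,0,0],
  [1,-32,-20,0,0],
  [1,-32,-20,0,0],
  [1,-30,-20,0,0],
])

```text
time: 0.98
tool_pos: [0.4514, 0.35, 0.2311]
tcp_rot: [-0.497, -3.102, 0.0]
wrist_force: [0.8, 0.7, -0.1]
width: 1.005
grip_force: 0.0
```

Call:
jog_arm([
  [1,-10,-35,0,0],
  [1,-10,-35,0,0],
  [1,-10,-35,0,0],
  [1,-10,-35,0,0],
  [1,-10,-35,0,0],
  [1,-10,-35,0,0],
  [1,-10,-35,0,0],
  [1,-10,-35,0,0],
  [1,-10,-35,0,0],
  [1,-10,-35,0,0],
])

```text
time: 1.82
tool_pos: [0.4355, -0.0135, 0.2312]
tcp_rot: [0.497, 3.102, 0.0]
wrist_force: [0.8, 0.2, 0.6]
width: 0.998
grip_force: 0.0
```

```bash
python3 - <<'E'
from h import *
plan(430,-240,230,49.6)
E
```

```text
p [435.5 -13.5 231.2] yaw 71.8 zaxis [ 0. -0. -1.] q6 -1.34 w 0.998 F [0.8 0.2 0.6] t 1.8
shift xyz [ -65.5 -216.9    1.2] twist 22.2
```

Call:
jog_arm([
  [1,-9,-31,0,0],
  [1,-9,-31,0,0],
  [1,-9,-31,0,0],
  [1,-9,-31,0,0],
  [1,-9,-31,0,0],
  [1,-10,-31,0,0],
  [1,-10,-31,0,0],
])

```text
time: 2.4
tool_pos: [0.4295, -0.2398, 0.2311]
tcp_rot: [-0.498, -3.102, -0.0]
wrist_force: [0.0, 0.2, -1.2]
width: 1.0
grip_force: 0.0
```

Call:
jog_arm([
  [1,0,0,0,7],
  [1,0,0,0,7],
  [1,0,0,0,7],
  [1,0,0,0,1.2],
  [1,0,0,0,0],
])

```text
time: 2.82
tool_pos: [0.4298, -0.2383, 0.231]
tcp_rot: [-1.082, -2.949, -0.0]
wrist_force: [0.1, -0.3, -0.3]
width: 1.001
grip_force: 0.0
```

```bash
cat >> h.py <<'E'
def plates(n='wrist',z=.013,save=None,amin=400):
    im,d,C=shot(n,save); hsv=cv2.cvtColor(im,cv2.COLOR_RGB2HSV); P=cloud(d,C)
    m=(hsv[...,2]>120)&(hsv[...,1]<60)&(abs(P[...,2]-z)<.006)
    m=cv2.morphologyEx(m.astype(np.uint8),cv2.MORPH_OPEN,np.ones((3,3)))
    for b in blobs(m,amin):
        r=rect(C,b,z)
        f=b.astype(np.uint8).copy(); cs,hi=cv2.findContours(f,cv2.RETR_CCOMP,cv2.CHAIN_APPROX_NONE)
        hol=[onplane(C,c.reshape(-1,2),z)[:,:2]*1000 for c,h in zip(cs,hi[0]) if h[3]>=0 and len(c)>12]
        print('plate',b.sum(),*r,'z',np.nanmedian(P[...,2][b]).round(4),'holes',[(((q.max(0)+q.min(0))/2).round(1),np.ptp(q,axis=0).round(1)) for q in hol])
    return im,d,C,P
E
python3 - <<'E'
from h import *
plan(420,-291,2,49.6); plates(save='w1.png')
E
```

```text
p [ 429.8 -238.3  231. ] yaw 49.7 zaxis [-0.  0. -1.] q6 -1.42 w 1.001 F [ 0.1 -0.3 -0.3] t 2.8
shift xyz [-26.7 -46.5 229. ] twist 0.1
plate 1660 [ 420.3 -291.4] [63.8 44.4] -40.3 z 0.0128 holes [(array([ 419.9, -290.6]), array([15.4, 14.9]))]
plate 881 [ 427.2 -401. ] [64.5 46. ] -35.5 z 0.0127 holes []
```

View pics/w1.png

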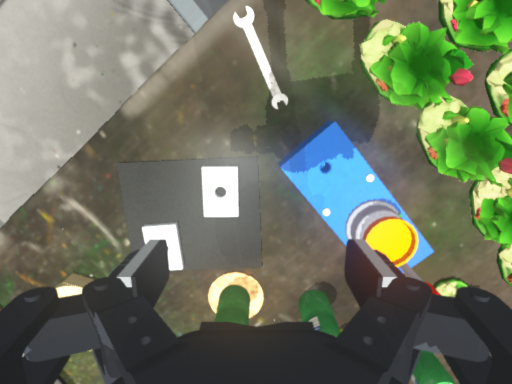

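The wrist view confirms plate 1, with its hole at pixel (220,191). Plate 2 is partly hidden behind the left finger, and the ballast hole shows at (325,167). Descending on plate 1.

Call:
jog_arm([
  [1,-7,-12,10,0],
  [1,-7,-12,20,0],
  [1,-7,-12,30,0],
  [1,-6,-11,40,0],
  [1,0,0,40,0],
  [1,0,0,30,0],
  [1,0,0,20,0],
  [1,0,0,10,0],
  [1,0,0,0,0],
])

```text
time: 3.62
tool_pos: [0.4183, -0.2899, 0.0289]
tcp_rot: [-1.08, -2.944, -0.003]
wrist_force: [-0.6, 1.1, -1.1]
width: 1.006
grip_force: 0.0
```

```bash
python3 - <<'E'
from h import *
plan(420,-291,2,49.7)
C=None
import json
# ballast hole from w1: rebuild camera at that pose
im=cv2.imread('pics/w1.png'); g=im.max(2)
c=bot.get_calibration('wrist'); K,d,_=cam('wrist')
T=np.eye(4); T[:3,:3]=R.from_rotvec([-1.082,-2.949,0]).as_matrix(); T[:3,3]=[.4298,-.2383,.231]
C=(K,d,T@np.array(c['tool_from_camera']))
w=g[155:180,312:338]; print(g[150:184:3,305:345:3])
m=np.zeros_like(g); m[155:180,312:338]=w<(np.median(w)*.75)
for b in blobs(m,8):
    q=np.argwhere(b)[:,::-1]; print(b.sum(),q.mean(0),onplane(C,q.mean(0),.035)*1000)
hsv=cv2.cvtColor(im,cv2.COLOR_BGR2HSV); b=max(blobs((hsv[...,0]>95)&(hsv[...,0]<125)&(hsv[...,1]>150),60),key=np.sum)
print(rect(C,b,.035))
E
```

```text
p [ 418.3 -289.9   28.9] yaw 49.7 zaxis [-0.004  0.003 -1.   ] q6 -1.52 w 1.006 F [-0.6  1.1 -1.1] t 3.6
shift xyz [-2.2  0.2 26.9] twist 0.0
[[228 228 226 227 229 227 227 229 229 228 228 225 226 226]
 [221 227 228 228 230 229 229 228 228 230 230 238 239 228]
 [220 228 230 230 230 230 229 227 228 232 239 255 254 228]
 [224 231 232 231 231 231 231 237 252 253 255 255 255 255]
 [220 232 232 230 229 247 253 225 254 255 255 255 255 255]
 [220 232 232 231 252 248 245 149 174 255 255 255 255 255]
 [218 234 255 255 255 230 157 149 170 255 255 255 255 255]
 [254 255 255 255 255 253 170 169 249 255 255 255 255 255]
 [254 255 255 255 255 255 255 254 255 255 255 255 255 255]
 [254 255 255 255 255 255 255 255 255 255 255 255 255 255]
 [255 255 255 255 255 255 255 255 255 255 255 255 255 255]
 [255 255 255 255 255 255 255 255 255 255 255 255 255 255]]
51 [325.56862745 167.56862745] [[ 475.26724938 -172.74137744   35.        ]]
(array([ 501.7, -172.6]), array([133.5,  79.8]), 0.6)
```

Call:
jog_arm([
  [1,-2,0,10,0],
  [1,0,0,8,0],
  [1,0,0,5,0],
  [1,0,0,2,0],
  [1,0,0,0,0],
  [1,0,0,0,0],
])

```text
time: 4.12
tool_pos: [0.422, -0.293, 0.0069]
tcp_rot: [1.085, 2.948, -0.0]
wrist_force: [-0.0, -1.0, -0.8]
width: 0.997
grip_force: 0.0
```

```bash
python3 - <<'E'
from h import *
plan(420,-291,2,49.7)
E
```

```text
p [ 422.  -293.     6.9] yaw 49.6 zaxis [ 0.001 -0.    -1.   ] q6 -1.52 w 0.997 F [-0.  -1.  -0.8] t 4.1
shift xyz [2.8 0.3 4.9] twist -0.1
```

Call:
jog_arm([
  [1,2.8,0,3,0],
  [1,0,0,2,0],
  [1,0,0,0,0],
  [-1,0,0,0,0],
  [-1,0,0,0,0],
  [-1,0,0,0,0],
  [-1,0,0,0,0],
  [-1,0,0,0,0],
  [-1,0,0,0,0],
  [-1,0,0,0,0],
], force=40)

```text
time: 4.95
tool_pos: [0.4199, -0.2914, 0.0019]
tcp_rot: [1.085, 2.948, -0.0]
wrist_force: [-0.4, 0.1, 3.7]
width: 0.497
grip_force: 41.5
```

```bash
python3 - <<'E'
from h import *
plan(420,-291,2,49.7); print(bot.read_state()['grip_force'])
E
```

```text
p [ 419.9 -291.4    1.9] yaw 49.6 zaxis [ 0.001 -0.001 -1.   ] q6 -1.52 w 0.497 F [-0.4  0.1  3.7] t 5.0
shift xyz [ 0.2  0.3 -0.1] twist -0.1
41.54150515794754
```

Call:
jog_arm([
  [-1,0,0,-10,0],
  [-1,0,0,-30,0],
  [-1,0,0,-40,0],
  [-1,0,0,-20,-6],
  [-1,0,0,0,-7],
  [-1,0,0,0,-7],
  [-1,0,0,0,-7],
  [-1,0,0,0,-7],
  [-1,0,0,0,-6.9],
  [-1,0,0,0,0],
])

```text
time: 5.78
tool_pos: [0.4191, -0.2906, 0.1016]
tcp_rot: [0.018, -3.141, -0.001]
wrist_force: [1.1, -0.1, -1.9]
width: 0.503
grip_force: 41.3
```

```bash
python3 - <<'E'
from h import *
plan(474.5,-172.5,102,90.5); print(bot.read_state()['grip_force'])
E
```

```text
p [ 419.1 -290.6  101.6] yaw 90.7 zaxis [-0.001  0.    -1.   ] q6 -2.24 w 0.503 F [ 1.1 -0.1 -1.9] t 5.8
shift xyz [-56.8 117.5  -0.4] twist 0.2
41.32593311369419
```

Call:
jog_arm([
  [-1,-14,12,0,0],
  [-1,-14,15,0,0],
  [-1,-14,15,0,0],
  [-1,-14,15,0,0],
  [-1,0,0,0,0],
  [-1,0,0,0,0],
])

```text
time: 6.28
tool_pos: [0.4752, -0.2328, 0.1015]
tcp_rot: [0.013, -3.141, -0.0]
wrist_force: [1.0, -0.6, -1.8]
width: 0.499
grip_force: 41.3
```

```bash
python3 - <<'E'
from h import *
plan(474.5,-172.5,102,90.5)
im,d,C=shot('wrist','w2.png')
print(proj(C,[[.4745,-.1725,.035],[.4745-.035,-.1725,.035]]))
E
```

```text
p [ 475.2 -232.8  101.5] yaw 90.5 zaxis [-0.001  0.    -1.   ] q6 -2.08 w 0.499 F [ 1.  -0.6 -1.8] t 6.3
shift xyz [ 0.2 60.3 -0.5] twist -0.0
[[338.55344456 207.43969014]
 [342.40962366 160.44568913]]
```

View pics/w2.png

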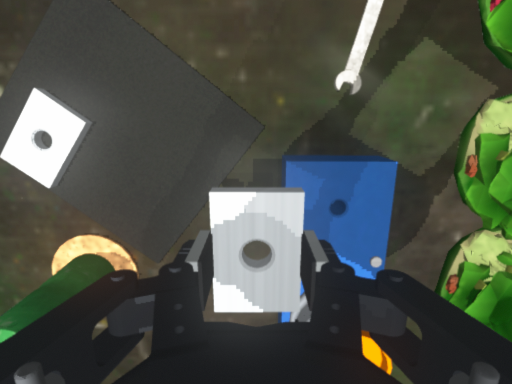

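The view shows the held plate level in the fingers, with its hole at (257,252), and the base hole at (339,208), close to the predicted (338.6,207.4).

```bash
cat >> h.py <<'E'
def dark(im,C,box,z,k=.6):
    u0,v0,u1,v1=box; g=im.max(2); w=g[v0:v1,u0:u1]; m=np.zeros(g.shape,np.uint8); m[v0:v1,u0:u1]=w<np.percentile(w,85)*k
    b=max(blobs(m,5),key=np.sum); q=np.argwhere(b)[:,::-1]; c=(q.max(0)+q.min(0))/2
    P=onplane(C,q,z)*1000
    print('dark',b.sum(),'px',c,'pos',onplane(C,c,z).round(4)*1000,'size',np.ptp(P[:,:2],axis=0).round(1))
E
python3 - <<'E'
from h import *
im=cv2.imread('pics/w2.png')[:,:,::-1]; C=cam('wrist')
dark(im,C,(322,190,356,226),.035,.6); dark(im,C,(235,232,282,275),.1125,.75)
P=onplane(C,[[211,193],[303,193],[303,311],[213,311]],.1125)*1000; print(P.round(1))
hsv=cv2.cvtColor(im,cv2.COLOR_RGB2HSV); b=(hsv[...,0]>95)&(hsv[...,0]<125)&(hsv[...,1]>150)
for v in (170,200,230):
  u=np.where(b[v])[0]; print(onplane(C,[[u.min(),v],[u.max(),v]],.035)*1000)
E
```

```text
dark 169 px [338. 207.] pos [[ 473.7 -173.4   35. ]] size [10.9 10.6]
dark 681 px [256.5 253.5] pos [[ 473.9 -233.8  112.5]] size [14.4 14.2]
[[ 443.6 -255.   112.5]
 [ 443.3 -212.7  112.5]
 [ 506.2 -209.6  112.5]
 [ 506.6 -256.1  112.5]]
[[ 446.2628564  -212.94532188   35.        ]
 [ 445.58863836 -133.6793727    35.        ]]
[[ 468.49057001 -198.22144335   35.        ]
 [ 468.02734786 -133.78122828   35.        ]]
[[ 492.03377303 -190.22036048   35.        ]
 [ 491.71582546 -133.83716087   35.        ]]
```

Call:
jog_arm([
  [-1,0,20,0,0],
  [-1,0,20,0,0],
  [-1,0,15,0,0],
  [-1,0,5.3,0,0],
  [-1,0,0,20,0],
  [-1,0,0,20,0],
  [-1,0,0,15,0],
  [-1,0,0,7,0],
  [-1,0,0,0,0],
  [-1,0,0,0,0],
])

```text
time: 7.17
tool_pos: [0.4743, -0.1738, 0.0395]
tcp_rot: [0.012, -3.141, -0.0]
wrist_force: [-0.0, -0.6, -0.1]
width: 0.501
grip_force: 41.4
```

```bash
python3 - <<'E'
from h import *
plan(475,-172.4,34.5,90.5)
E
```

```text
p [ 474.3 -173.8   39.5] yaw 90.4 zaxis [-0.001  0.    -1.   ] q6 -1.98 w 0.501 F [-0.  -0.6 -0.1] t 7.2
shift xyz [-0.8  1.4  5. ] twist -0.1
```

Call:
jog_arm([
  [-1,-0.8,1.4,2,0],
  [-1,0,0,2,0],
  [-1,0,0,1,0],
  [-1,0,0,0,0],
  [-1,0,0,0,0],
])

```text
time: 7.58
tool_pos: [0.4756, -0.1719, 0.0348]
tcp_rot: [-0.014, 3.141, -0.0]
wrist_force: [0.4, -0.3, -1.5]
width: 0.5
grip_force: 41.4
```

```bash
python3 - <<'E'
from h import *
plan(475,-172.4,34.5,90.5)
E
```

```text
p [ 475.6 -171.9   34.8] yaw 90.5 zaxis [ 0. -0. -1.] q6 -1.98 w 0.5 F [ 0.4 -0.3 -1.5] t 7.6
shift xyz [ 0.6 -0.5  0.3] twist -0.0
```

Call:
jog_arm([
  [-1,0,0,0.6,0],
  [0.5,0,0,0,0],
  [0.5,0,0,0,0],
  [0.5,0,0,0,0],
  [0.5,0,0,-5,0],
  [0.5,0,0,-25,0],
  [0.5,0,0,-35,0],
  [0.5,0,-25,-15,0],
  [0.5,0,-35,0,0],
  [0.5,0,-10,0,0],
])

```text
time: 8.42
tool_pos: [0.4781, -0.246, 0.1172]
tcp_rot: [-0.013, 3.136, -0.008]
wrist_force: [0.7, -0.1, 0.5]
width: 0.748
grip_force: 0.0
```

Call:
jog_arm([
  [1,0,-20,-20,0],
  [1,0,-20,-20,0],
  [1,0,0,0,0],
  [1,0,0,0,0],
])

```text
time: 8.75
tool_pos: [0.477, -0.283, 0.1552]
tcp_rot: [-0.01, 3.139, -0.002]
wrist_force: [-0.6, 1.2, -0.2]
width: 1.002
grip_force: 0.0
```

```bash
python3 - <<'E'
from h import *
plan(427.5,-401,152,54.5)
im,d,C,P=plates(save='w3.png')
m=plates(z=.045)
E
```

```text
p [ 477.  -283.   155.2] yaw 90.4 zaxis [ 0.002 -0.001 -1.   ] q6 -2.16 w 1.002 F [-0.6  1.2 -0.2] t 8.8
shift xyz [  50.3 -117.7    3.2] twist 35.9
plate 3094 [ 427.8 -401.3] [65.7 45.3] -35.9 z 0.0126 holes [(array([ 429. , -400.9]), array([17.8, 14.4]))]
plate 3385 [ 475.1 -173.5] [63.9 45.4] 0.2 z 0.0445 holes [(array([ 475. , -174.3]), array([14.6, 13.6]))]
```

View pics/w3.png

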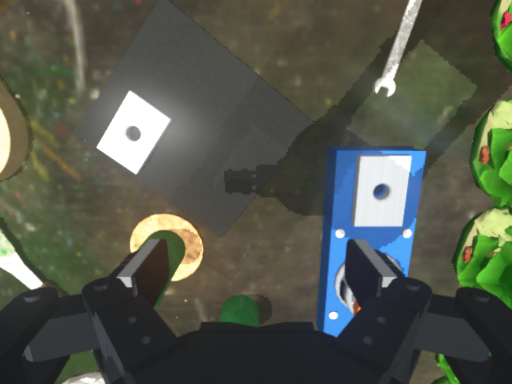

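Plate 1 lies square on the base with blue showing through its hole at (382,191). Plate 2's hole is at (133,133). Going for plate 2.

Call:
jog_arm([
  [1,12,-30,0,0],
  [1,13,-30,0,0],
  [1,13,-30,0,0],
  [1,12,-28,0,0],
  [1,0,0,0,7],
  [1,0,0,10,7],
  [1,0,0,20,7],
  [1,0,0,30,7],
  [1,0,0,30,7],
  [1,0,0,25,1],
])

```text
time: 9.68
tool_pos: [0.426, -0.3975, 0.0356]
tcp_rot: [-0.963, -2.986, -0.004]
wrist_force: [0.0, -0.2, -0.2]
width: 1.002
grip_force: 0.0
```

Call:
jog_arm([
  [1,0,0,0,0],
  [1,0,0,0,0],
])

```text
time: 9.85
tool_pos: [0.4254, -0.3972, 0.0361]
tcp_rot: [-0.953, -2.987, -0.005]
wrist_force: [-0.9, -0.7, 0.5]
width: 1.004
grip_force: 0.0
```

```bash
python3 - <<'E'
from h import *
plan(427.8,-401.2,2,54.3)
plates()
E
```

```text
p [ 425.4 -397.2   36.1] yaw 54.6 zaxis [-0.005  0.005 -1.   ] q6 -1.75 w 1.004 F [-0.9 -0.7  0.5] t 9.8
shift xyz [-4.5 -2.  34.1] twist 0.3
plate 6885 [ 427.3 -401.6] [64.5 44. ] -35.7 z 0.0126 holes [(array([ 427. , -401.2]), array([14.3, 14.5]))]
```

Call:
jog_arm([
  [1,-3,-2,10,0],
  [1,0,0,10,0],
  [1,0,0,6,0],
  [1,0,0,3,0],
  [1,0,0,0,0],
  [1,0,0,0,0],
])

```text
time: 10.4
tool_pos: [0.4284, -0.4036, 0.0098]
tcp_rot: [-0.958, -2.992, -0.0]
wrist_force: [0.5, 0.1, 0.5]
width: 1.006
grip_force: 0.0
```

```bash
python3 - <<'E'
from h import *
plan(427.4,-401.3,2,54.3)
E
```

```text
p [ 428.4 -403.6    9.8] yaw 54.5 zaxis [-0.  0. -1.] q6 -1.75 w 1.006 F [0.5 0.1 0.5] t 10.4
shift xyz [2.2 1.3 7.8] twist 0.2
```

Call:
jog_arm([
  [1,2.2,1.3,4,0],
  [1,0,0,3.8,0],
  [1,0,0,0,0],
  [-1,0,0,0,0],
  [-1,0,0,0,0],
  [-1,0,0,0,0],
  [-1,0,0,0,0],
  [-1,0,0,0,0],
  [-1,0,0,0,0],
  [-1,0,0,0,0],
], force=40)

```text
time: 11.23
tool_pos: [0.4279, -0.4017, 0.0026]
tcp_rot: [0.958, 2.991, -0.001]
wrist_force: [0.7, 0.2, 1.9]
width: 0.503
grip_force: 41.9
```

Call:
jog_arm([
  [-1,0,0,-10,0],
  [-1,0,0,-30,0],
  [-1,0,0,-40,0],
  [-1,0,0,-20,-6],
  [-1,0,0,0,-7],
  [-1,0,0,0,-7],
  [-1,0,0,0,-7],
  [-1,0,0,0,-7],
  [-1,0,0,0,-2],
  [-1,0,0,0,0],
])

```text
time: 12.07
tool_pos: [0.4271, -0.4009, 0.1022]
tcp_rot: [0.015, -3.141, -0.001]
wrist_force: [-0.9, -0.4, -1.2]
width: 0.508
grip_force: 41.5
```

```bash
python3 - <<'E'
from h import *
plan(475,-235,112,90.5); print(bot.read_state()['grip_force'])
E
```

```text
p [ 427.1 -400.9  102.2] yaw 90.5 zaxis [-0.001  0.001 -1.   ] q6 -2.38 w 0.508 F [-0.9 -0.4 -1.2] t 12.1
shift xyz [-49.4 165.4  -9.8] twist 0.0
41.52997300028801
```

Call:
jog_arm([
  [-1,-8,25,-3,0],
  [-1,-8,28,-3,0],
  [-1,-8,28,-4,0],
  [-1,-8,28,0,0],
  [-1,-8,28,0,0],
  [-1,-9,28,0,0],
  [-1,0,0,0,0],
  [-1,0,0,0,0],
  [-1,0,0,0,0],
])

```text
time: 12.82
tool_pos: [0.475, -0.236, 0.1122]
tcp_rot: [0.014, -3.141, 0.001]
wrist_force: [0.2, -0.3, -1.1]
width: 0.499
grip_force: 41.6
```

```bash
python3 - <<'E'
from h import *
plan(475,-172.5,112,90.5)
im,d,C=shot('wrist','w4.png'); z=bot.read_state()['tool_pos'][2]+.0105
p=proj(C,[[.4745,-.1725,.045]])[0].astype(int); print(p)
dark(im,C,(p[0]-22,p[1]-20,p[0]+22,p[1]+20),.045,.6); dark(im,C,(235,232,282,275),z,.75)
dark(im,C,(p[0]-22,p[1]-20,p[0]+22,p[1]+20),.045,.75)
E
```

```text
p [ 475.  -236.   112.2] yaw 90.5 zaxis [-0. -0. -1.] q6 -2.09 w 0.499 F [ 0.2 -0.3 -1.1] t 12.8
shift xyz [-0.5 63.5  0.2] twist -0.0
[342 207]
dark 182 px [341.5 207.5] pos [[ 474.6 -173.3   45. ]] size [13.3 13. ]
dark 659 px [256.5 252.5] pos [[ 473.9 -236.5  122.8]] size [14.4 14.2]
dark 301 px [341.5 208. ] pos [[ 475.  -173.3   45. ]] size [14.1 14.5]
```

View pics/w4.png

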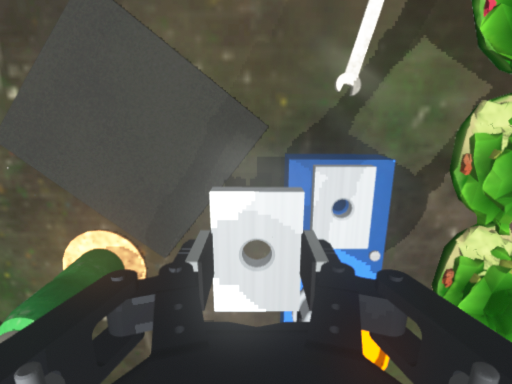

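The view shows plate 2 held with its hole at (257,252), the first plate's hole at (342,208), and the mat now empty. Placing it.

Call:
jog_arm([
  [-1,-0.9,20,0,0],
  [-1,0,20,0,0],
  [-1,0,17,0,0],
  [-1,0,6.2,0,0],
  [-1,0,0,20,0],
  [-1,0,0,20,0],
  [-1,0,0,15,0],
  [-1,0,0,8,0],
  [-1,0,0,0,0],
  [-1,0,0,0,0],
])

```text
time: 13.7
tool_pos: [0.4753, -0.1734, 0.049]
tcp_rot: [0.012, -3.141, -0.0]
wrist_force: [-0.1, 0.6, -1.5]
width: 0.498
grip_force: 41.6
```

```bash
python3 - <<'E'
from h import *
plan(475.8,-172.8,45,90.5)
E
```

```text
p [ 475.3 -173.4   49. ] yaw 90.4 zaxis [-0.001  0.    -1.   ] q6 -1.98 w 0.498 F [-0.1  0.6 -1.5] t 13.7
shift xyz [-0.5  0.6  4. ] twist -0.1
```

Call:
jog_arm([
  [-1,0,0,2,0],
  [-1,0,0,1.5,0],
  [-1,0,0,0.5,0],
  [-1,0,0,0,0],
  [-1,0,0,0,0],
])

```text
time: 14.12
tool_pos: [0.4757, -0.1728, 0.0455]
tcp_rot: [-0.014, 3.141, -0.0]
wrist_force: [0.2, 0.6, -1.5]
width: 0.499
grip_force: 41.6
```

```bash
python3 - <<'E'
from h import *
plan(475.8,-172.8,45,90.5)
E
```

```text
p [ 475.7 -172.8   45.5] yaw 90.5 zaxis [ 0.001 -0.    -1.   ] q6 -1.98 w 0.499 F [ 0.2  0.6 -1.5] t 14.1
shift xyz [-0.1 -0.   0.5] twist -0.0
```

Call:
jog_arm([
  [-1,0,0,0.6,0],
  [0.5,0,0,0,0],
  [0.5,0,0,0,0],
  [0.5,0,0,0,0],
  [0.5,0,0,-5,0],
  [0.5,0,0,-25,0],
  [0.5,0,0,-40,0],
  [0.5,0,0,-40,0],
  [0.5,0,0,-40,0],
  [0.5,0,0,-30,0],
])

```text
time: 14.95
tool_pos: [0.4764, -0.1731, 0.2289]
tcp_rot: [-0.014, 3.138, -0.003]
wrist_force: [0.8, -0.3, 0.5]
width: 0.751
grip_force: 0.0
```

Call:
jog_arm([
  [0,-20,0,0,0],
  [0,-20,0,0,0],
  [0,-20,0,0,0],
  [0,0,0,0,0],
  [0,0,0,0,0],
  [0,0,0,0,0],
])

```text
time: 15.45
tool_pos: [0.5347, -0.172, 0.2243]
tcp_rot: [0.014, -3.14, -0.0]
wrist_force: [-0.6, 0.8, 0.3]
width: 0.499
grip_force: 0.0
```

```bash
python3 - <<'E'
from h import *
plan(630,-173,220,90.5)
im,d,C,P=plates(z=.055,save='w5.png')
hsv=cv2.cvtColor(im,cv2.COLOR_RGB2HSV); h,s=hsv[...,0],hsv[...,1]
for b in blobs(((h<6)|(h>174))&(s>150),40):
    q=P[b]; print('red',b.sum(),np.argwhere(b).mean(0)[::-1].round(1),np.nanmedian(q,0).round(4),np.nanpercentile(q,[5,95],axis=0).round(4).tolist())
E
```

```text
p [ 534.7 -172.   224.3] yaw 90.5 zaxis [-0.001  0.    -1.   ] q6 -1.93 w 0.499 F [-0.6  0.8  0.3] t 15.4
shift xyz [-95.3  -1.8   4.1] twist 0.0
plate 2568 [ 475.8 -173.3] [63.1 44.1] 0.5 z 0.0547 holes [(array([ 476. , -173.1]), array([15.1, 15.5]))]
red 82 [428.8   2.1] [ 0.3648 -0.0154  0.0635] [[0.3628, -0.0203, 0.06], [0.367, -0.0102, 0.0686]]
red 63 [413.3 133.5] [ 0.4839 -0.0181  0.0718] [[0.4801, -0.021, 0.0673], [0.4861, -0.0143, 0.074]]
red 172 [504.7 140. ] [0.4889 0.0808 0.0659] [[0.4832, 0.0774, 0.0598], [0.4947, 0.085, 0.0699]]
red 92 [394.7 237.7] [ 0.5948 -0.0224  0.0703] [[0.5907, -0.0258, 0.0662], [0.599, -0.0177, 0.0742]]
red 87 [485.1 243.3] [0.602  0.0816 0.0673] [[0.5994, 0.0789, 0.0627], [0.6056, 0.0882, 0.0723]]
red 425 [252.4 286.2] [ 0.6255 -0.176   0.1185] [[0.6206, -0.1837, 0.0001], [0.7121, -0.1684, 0.1201]]
```

View pics/w5.png

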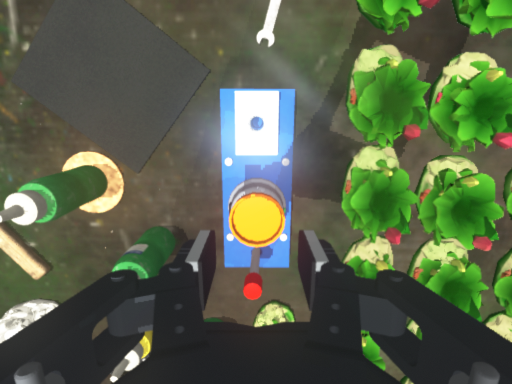

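The stack sits at (475.9,-173.2), top z = 54.7 mm, with blue visible down the hole at (257,123). The red pin head is at (253,287) and stands slightly leaning.

```bash
cat >> h.py <<'E'
def redhead(im,P,C=None,zt=.117):
    hsv=cv2.cvtColor(im,cv2.COLOR_RGB2HSV); h,s=hsv[...,0],hsv[...,1]
    m=((h<6)|(h>174))&(s>150)&(P[...,2]>zt)&(P[...,2]<.4)&(P[...,1]<-.1)
    b=max(blobs(m,20),key=np.sum); q=P[b]
    z=np.median(q[:,2]); r=rect(C,b,z); print('head n',b.sum(),'z',z.round(4),'rect',*r,'mean',q.mean(0).round(4))
    return b
E
python3 - <<'E'
from h import *
im,d,C=shot('wrist'); P=cloud(d,C); redhead(im,P,C)
im,d,C=shot('top'); P=cloud(d,C); redhead(im,P,C)
im,d,C=shot('side'); P=cloud(d,C); b=redhead(im,P,C,.09)
# shank in side view
hsv=cv2.cvtColor(im,cv2.COLOR_RGB2HSV); q=(abs(P[...,0]-.63)<.02)&(abs(P[...,1]+.173)<.02)&(P[...,2]>.05)&(P[...,2]<.093)&(hsv[...,1]<80)
S=P[q]; print(len(S)); 
for lo,hi in((.05,.065),(.065,.08),(.08,.093)):
    w=S[(S[:,2]>lo)&(S[:,2]<hi)]; print(w.mean(0).round(4) if len(w) else None)
p=proj(C,[[.63,-.173,.12],[.63,-.173,.035]]); print(p); u,v=p[0].astype(int); x=im[v-25:v+75,u-40:u+40]; cv2.imwrite('pics/s5.png',cv2.resize(x[:,:,::-1],None,fx=5,fy=5,interpolation=2))
E
```

```text
head n 249 z 0.1192 rect [ 628.4 -175.8] [18.  17.4] 11.1 mean [ 0.6284 -0.1758  0.1192]
head n 38 z 0.12 rect [ 629.9 -175.2] [16.3 11.6] 2.3 mean [ 0.6299 -0.1749  0.1202]
head n 120 z 0.1132 rect [ 627.2 -168. ] [49.  15.9] -61.1 mean [ 0.6277 -0.1701  0.1124]
117
[ 0.6298 -0.17    0.0568]
[ 0.6296 -0.1709  0.0722]
[ 0.6292 -0.1713  0.0863]
[[176.10663981 204.2377748 ]
 [179.56439313 245.54351404]]
```

View pics/s5.png

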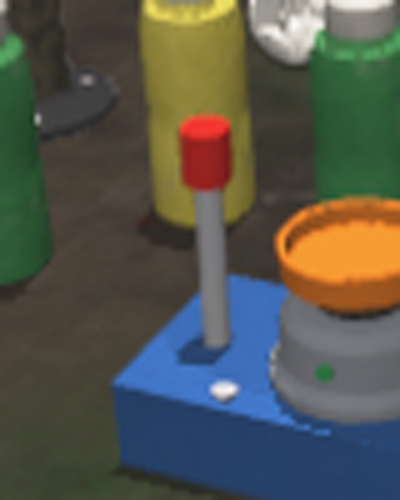

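The crop shows the pin standing in its parking hole with a slight lean, head centre about (629,-175.5) mm. Grasping the head.

Call:
jog_arm([
  [0,-25,-1,0,0],
  [0,-25,-1,0,0],
  [0,-25,-1,0,0],
  [0,-19,0,0,0],
  [0,0,0,15,0],
  [0,0,0,30,0],
  [0,0,0,25,0],
  [0,0,0,10,0],
  [0,0,0,0,0],
  [0,0,0,0,0],
])

```text
time: 16.48
tool_pos: [0.629, -0.1744, 0.1444]
tcp_rot: [0.013, -3.141, -0.0]
wrist_force: [0.0, 0.1, 0.4]
width: 0.501
grip_force: 0.0
```

```bash
python3 - <<'E'
from h import *
plan(628.8,-175.2,92,90.5)
E
```

```text
p [ 629.  -174.4  144.4] yaw 90.5 zaxis [-0.001  0.    -1.   ] q6 -1.89 w 0.501 F [0.  0.1 0.4] t 16.5
shift xyz [ 0.2 -0.8 52.4] twist -0.0
```

Call:
jog_arm([
  [0,0,-0.8,15,0],
  [0,0,0,20,0],
  [0,0,0,12,0],
  [0,0,0,5,0],
  [0,0,0,0,0],
  [-1,0,0,0,0],
  [-1,0,0,0,0],
  [-1,0,0,0,0],
  [-1,0,0,0,0],
  [-1,0,0,0,0],
], force=40)

```text
time: 17.32
tool_pos: [0.6306, -0.175, 0.0941]
tcp_rot: [-0.013, 3.139, -0.0]
wrist_force: [-0.2, 2.5, 5.9]
width: 0.197
grip_force: 39.2
```

```bash
python3 - <<'E'
from h import *
plan(628.8,-175.2,92,90.5); print(bot.read_state()['grip_force'])
E
```

```text
p [ 630.6 -175.    94.1] yaw 90.5 zaxis [ 0.002 -0.    -1.   ] q6 -1.89 w 0.197 F [-0.2  2.5  5.9] t 17.3
shift xyz [ 1.8 -0.2  2.1] twist -0.0
39.23402631247882
```

Call:
jog_arm([
  [-1,0,0,-5,0],
  [-1,0,0,-10,0],
  [-1,0,0,-15,0],
  [-1,0,0,-20,0],
  [-1,0,0,-25,0],
  [-1,0,0,-25,0],
  [-1,0,0,-20,0],
  [-1,0,0,-10,0],
  [-1,0,0,0,0],
  [-1,0,0,0,0],
])

```text
time: 18.15
tool_pos: [0.6295, -0.1754, 0.2228]
tcp_rot: [-0.013, 3.141, -0.001]
wrist_force: [-0.3, 0.9, -0.2]
width: 0.196
grip_force: 39.0
```

```bash
cat >> h.py <<'E'
def shank(n,save=None):
    "grey shank points below held head, per height"
    im,d,C=shot(n); P=cloud(d,C); s=bot.read_state(); t=s['tool_pos']
    hsv=cv2.cvtColor(im,cv2.COLOR_RGB2HSV)
    D=P-t; q=(abs(D[...,0])<.015)&(abs(D[...,1])<.015)&(D[...,2]<-.005)&(D[...,2]>-.12)&(hsv[...,1]<90)
    q&=(P[...,2]>.07); S=P[q]; print(n,len(S),'tcp',t.round(4),'lowest z',S[:,2].min().round(4))
    c=np.polyfit(S[:,2]-t[2],S[:,:2],1); 
    for k in(-.02,-.05,-.09): print('  axis-surface at dz',k,(c[0]*k+c[1]-t[:2]).round(4))
    V=P-C[2][:3,3]
    if save:
        u,v=proj(C,t-[0,0,.03])[0].astype(int); x=im[max(v-60,0):v+60,max(u-60,0):u+60]; cv2.imwrite('pics/'+save,cv2.resize(x[:,:,::-1],None,fx=4,fy=4,interpolation=2))
E
python3 - <<'E'
from h import *
plan(474.3,-173.2,None,90.5)
shank('side','s6.png'); shank('wrist')
E
```

```text
p [ 629.5 -175.4  222.8] yaw 90.5 zaxis [ 0.001 -0.001 -1.   ] q6 -1.89 w 0.196 F [-0.3  0.9 -0.2] t 18.1
shift xyz [ 1.552e+02  3.600e+00 -1.000e-01] twist -0.0
side 266 tcp [ 0.6287 -0.1751  0.2214] lowest z 0.1351
  axis-surface at dz -0.02 [-0.0004  0.0039]
  axis-surface at dz -0.05 [-0.0006  0.0044]
  axis-surface at dz -0.09 [-0.0008  0.0051]
wrist 530 tcp [ 0.6283 -0.1749  0.2205] lowest z 0.139
  axis-surface at dz -0.02 [-0.004   0.0004]
  axis-surface at dz -0.05 [-0.0039  0.0012]
  axis-surface at dz -0.09 [-0.0038  0.0022]
```

View pics/s6.png

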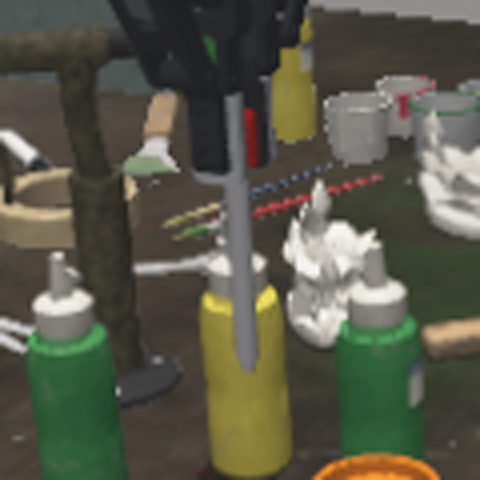

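The shank hangs near vertical, with the tip about 1.5 mm toward +y of the TCP. Moving over the stack.

Call:
jog_arm([
  [-1,15,0,0,0],
  [-1,25,0,0,0],
  [-1,30,0,0,0],
  [-1,30,0,0,0],
  [-1,25,1,0,0],
  [-1,20,1,0,0],
  [-1,9,0,0,0],
  [-1,0,0,10,0],
  [-1,0,0,20,0],
  [-1,0,0,15,0],
])

```text
time: 19.08
tool_pos: [0.476, -0.1745, 0.1758]
tcp_rot: [-0.013, 3.141, 0.0]
wrist_force: [-0.8, -0.3, -1.6]
width: 0.194
grip_force: 39.0
```

Call:
jog_arm([
  [-1,0,0,10,0],
  [-1,0,0,5,0],
  [-1,0,0,0,0],
  [-1,0,0,0,0],
  [-1,0,0,0,0],
])

```text
time: 19.5
tool_pos: [0.4765, -0.1747, 0.1632]
tcp_rot: [-0.014, 3.14, -0.001]
wrist_force: [0.1, 0.8, -0.0]
width: 0.192
grip_force: 39.0
```

```bash
python3 - <<'E'
from h import *
plan(474.8,-174.6,156,90.5)
im,d,C,P=plates(z=.055,save='w7.png',amin=200)
shank('wrist');shank('side')
s=bot.read_state()['tool_pos']; print(proj(C,[[.4748,-.1731,.055],[.4748,-.1731,.035],s+[0,0.0015,-.087]]))
im=im[100:340,110:410]; cv2.imwrite('pics/w7c.png',cv2.resize(im[:,:,::-1],None,fx=2.5,fy=2.5,interpolation=2))
E
```

```text
p [ 476.5 -174.7  163.2] yaw 90.5 zaxis [ 0.001 -0.001 -1.   ] q6 -1.98 w 0.192 F [ 0.1  0.8 -0. ] t 19.5
shift xyz [1.7 0.2 7.2] twist 0.0
plate 2955 [ 475.8 -173.3] [64.3 43.8] 0.5 z 0.0547 holes []
wrist 535 tcp [ 0.4764 -0.1748  0.1635] lowest z 0.081
  axis-surface at dz -0.02 [-0.0043  0.0005]
  axis-surface at dz -0.05 [-0.0042  0.0012]
  axis-surface at dz -0.09 [-0.004   0.0021]
side 252 tcp [ 0.4763 -0.1748  0.1635] lowest z 0.0765
  axis-surface at dz -0.02 [-0.0014  0.0043]
  axis-surface at dz -0.05 [-0.001   0.0045]
  axis-surface at dz -0.09 [-0.0005  0.0049]
[[259.14742666 191.52661699]
 [258.98773518 186.28396464]
 [259.1307075  199.87839959]]
```

View pics/w7c.png

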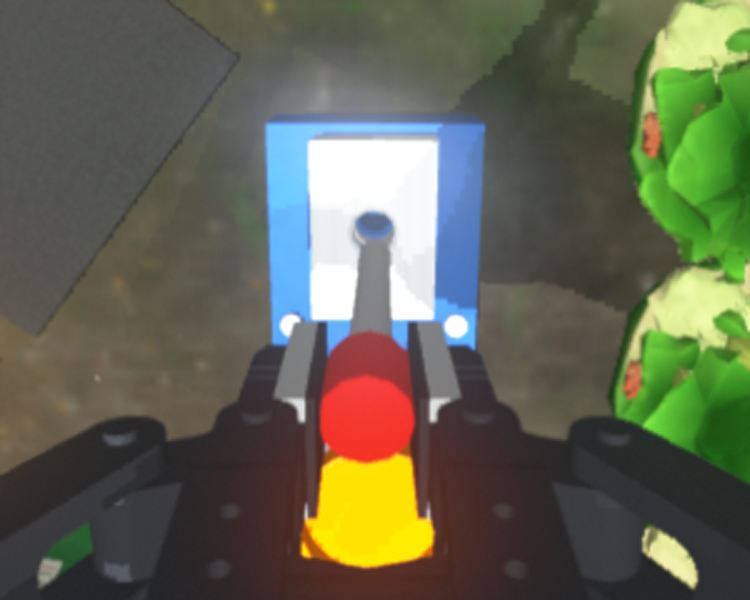

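The crop shows the tip directly in front of the plate hole at crop (374,228). The last correction is about 1.5 mm in x, then inserting.

Call:
jog_arm([
  [-1,1.5,0,6,0],
  [-1,0,0,8,0],
  [-1,0,0,8,0],
  [-1,0,0,5,0],
  [-1,0,0,3,0],
  [-1,0,0,0,0],
  [-1,0,0,0,0],
])

```text
time: 20.23
tool_pos: [0.4737, -0.1744, 0.1321]
tcp_rot: [0.014, -3.141, -0.001]
wrist_force: [-0.4, -1.1, -0.0]
width: 0.189
grip_force: 39.0
```

```bash
python3 - <<'E'
from h import *
plan(474.8,-174.6,124,90.5)
E
```

```text
p [ 473.7 -174.4  132.1] yaw 90.5 zaxis [-0.001  0.    -1.   ] q6 -1.98 w 0.189 F [-0.4 -1.1 -0. ] t 20.2
shift xyz [-1.1 -0.2  8.1] twist -0.0
```

Call:
jog_arm([
  [-1,-0.9,0,3,0],
  [-1,0,0,4,0],
  [-1,0,0,4,0],
  [-1,0,0,3,0],
  [-1,0,0,3,0],
  [-1,0,0,0,0],
])

```text
time: 20.73
tool_pos: [0.4743, -0.1742, 0.1146]
tcp_rot: [0.013, -3.14, -0.001]
wrist_force: [0.1, 0.7, -0.9]
width: 0.194
grip_force: 39.0
```

```bash
python3 - <<'E'
from h import *
plan(474.8,-174.6,94,90.5)
E
```

```text
p [ 474.3 -174.2  114.6] yaw 90.5 zaxis [-0.001  0.001 -1.   ] q6 -1.98 w 0.194 F [ 0.1  0.7 -0.9] t 20.7
shift xyz [-0.5 -0.4 20.6] twist -0.0
```

No force, and the tip is already about 9 mm inside the base hole. Continuing.

Call:
jog_arm([
  [-1,0,0,4,0],
  [-1,0,0,4,0],
  [-1,0,0,4,0],
  [-1,0,0,3,0],
  [-1,0,0,2,0],
  [-1,0,0,1,0],
  [-1,0,0,0,0],
  [-1,0,0,0,0],
])

```text
time: 21.4
tool_pos: [0.4749, -0.1745, 0.0975]
tcp_rot: [0.014, -3.142, 0.0]
wrist_force: [0.5, -0.7, -0.3]
width: 0.197
grip_force: 39.1
```

Call:
jog_arm([
  [-1,0,0,1,0],
  [-1,0,0,1,0],
  [-1,0,0,0,0],
])

```text
time: 21.65
tool_pos: [0.4748, -0.1745, 0.0954]
tcp_rot: [0.014, -3.141, 0.0]
wrist_force: [0.4, -0.5, -1.1]
width: 0.194
grip_force: 39.1
```

```bash
python3 - <<'E'
from h import *
plan(474.8,-174.6,94,90.5)
E
```

```text
p [ 474.8 -174.5   95.4] yaw 90.5 zaxis [-0. -0. -1.] q6 -1.98 w 0.194 F [ 0.4 -0.5 -1.1] t 21.6
shift xyz [ 0.  -0.1  1.4] twist -0.0
```

Call:
jog_arm([
  [-1,0,0,1,0],
  [-1,0,0,0.7,0],
  [-1,0,0,0,0],
])

```text
time: 21.9
tool_pos: [0.4752, -0.1746, 0.0942]
tcp_rot: [-0.013, 3.141, -0.0]
wrist_force: [-0.1, -0.2, 0.8]
width: 0.193
grip_force: 39.3
```

Call:
jog_arm([
  [-0.3,0,0,0,0],
  [-0.2,0,0,0,0],
  [-0.1,0,0,0,0],
  [-0.1,0,0,0,0],
  [-0.1,0,0,-5,0],
  [-0.1,0,0,-20,0],
  [-0.1,0,0,-30,0],
  [-0.1,0,0,-30,0],
  [-0.1,0,0,-30,0],
  [-0.1,0,0,0,0],
])

```text
time: 22.73
tool_pos: [0.4789, -0.1762, 0.2165]
tcp_rot: [-0.013, 3.13, -0.008]
wrist_force: [0.4, -0.3, 0.8]
width: 0.446
grip_force: 0.0
```

```bash
python3 - <<'E'
from h import *
plan()
im,d,C=shot('wrist'); P=cloud(d,C); redhead(im,P,C,.1)
im,d,C,P=plates(z=.055,n='top',amin=50); redhead(im,P,C,.1)
# green bottles from top: white nozzle/green
hsv=cv2.cvtColor(im,cv2.COLOR_RGB2HSV); X,Y,Z=[P[...,i] for i in range(3)]
m=(abs(X-.55)<.06)&(abs(Y+.381)<.06)&(Z>.09)&(Z<.112)&(hsv[...,0]>45)&(hsv[...,0]<85)
S=P[m]; c,r=cv2.minEnclosingCircle((S[:,:2]*1000).astype(np.float32)); print('bottle',len(S),c,r,np.median(S[:,2]))
m=(abs(X-.55)<.06)&(abs(Y+.381)<.06)&(Z>.13)&(Z<.17); print('nozzle',m.sum(),P[m].mean(0),P[m][:,2].max())
m=(hsv[...,0]>8)&(hsv[...,0]<22)&(hsv[...,1]>150)&(abs(X-.57)<.05)&(abs(Y+.173)<.05)&(Z>.07)
print('cup',rect(C,max(blobs(m,30),key=np.sum),.089),np.median(Z[m]))
m=(hsv[...,0]>8)&(hsv[...,0]<25)&(hsv[...,1]>70)&(Z<.02)&(abs(X-.55)<.06)&(abs(Y+.38)<.06)
print('coaster',rect(C,max(blobs(m,30),key=np.sum),.004))
E
```

```text
p [ 478.9 -176.2  216.5] yaw 90.5 zaxis [ 0.011 -0.005 -1.   ] q6 -1.98 w 0.446 F [ 0.4 -0.3  0.8] t 22.7
shift xyz [0. 0. 0.] twist 0
head n 266 z 0.1195 rect [ 476.3 -178.5] [15.1 14.7] -89.5 mean [ 0.476  -0.1784  0.1195]
plate 2165 [ 661.6 -859.9] [168.4 167.5] -88.5 z 0.058 holes [(array([ 593.3, -845.3]), array([17.4, 17. ])), (array([ 614.4, -805.2]), array([12.4, 19.4])), (array([ 654.5, -796.7]), array([15. , 17.1])), (array([ 664.1, -922.1]), array([12.4, 14.6])), (array([ 687.6, -789.4]), array([12.4, 12.2])), (array([ 693.1, -811.3]), array([27.2, 12.2])), (array([ 670.6, -859.9]), array([130.4, 104.6]))]
plate 118 [ 499.4 -171.9] [44. 17.] -88.4 z 0.0553 holes []
plate 99 [ 450.9 -172.6] [41.4 12.1] -88.4 z 0.0552 holes []Traceback (most recent call last):
  File "<stdin>", line 4, in <module>
  File "h.py", line 61, in redhead
    b=max(blobs(m,20),key=np.sum); q=P[b]
ValueError: max() iterable argument is empty
```

The head top reads z = 119.5 mm, the same as when parked, so the pin is on the hole floor. Moving towards the green bottle, off to one side, to measure it.

Call:
jog_arm([
  [0.4,0,0,-30,0],
  [0.8,0,0,-25,0],
  [1,-15,-25,0,0],
  [1,-15,-25,0,0],
  [1,-15,-25,0,0],
  [1,-15,-25,0,0],
  [1,-11,-14,0,0],
  [1,0,0,0,0],
  [1,0,0,0,0],
  [1,0,0,0,0],
])

```text
time: 23.67
tool_pos: [0.5458, -0.287, 0.2621]
tcp_rot: [0.013, -3.139, -0.003]
wrist_force: [-0.4, 1.0, 0.9]
width: 1.001
grip_force: 0.0
```

```bash
cat > meas.py <<'E'
from h import *
def meas(n,save=None):
    im,d,C=shot(n,save); P=cloud(d,C); print(n)
    hsv=cv2.cvtColor(im,cv2.COLOR_RGB2HSV); h,s=hsv[...,0],hsv[...,1]; X,Y,Z=[P[...,i] for i in range(3)]
    near=(abs(X-.55)<.07)&(abs(Y+.381)<.07)
    m=near&(h>40)&(h<90)&(s>80)&(Z>.04)&(Z<.1); S=P[m]*1000
    if len(S)>20:  # circle of known radius 21 through visible surface
        from scipy.optimize import least_squares
        f=least_squares(lambda p:np.hypot(S[:,0]-p[0],S[:,1]-p[1])-21,[550,-381],loss='soft_l1').x
        print(' body circle',len(S),f.round(1))
    m=near&(Z>.13)&(Z<.17)
    if m.sum(): print(' nozzle',m.sum(),P[m].mean(0).round(4),P[m][:,2].max().round(4))
    for nm,m,z in(('cup',(h>8)&(h<30)&(s>150)&(abs(X-.57)<.06)&(abs(Y+.173)<.06)&(Z>.065),.089),('coaster',near&(h>5)&(h<25)&(s>60)&(Z<.015)&(Z>-.005),.004)):
        b=blobs(m,30)
        if b: b=max(b,key=np.sum); print(' ',nm,*rect(C,b,z),np.median(Z[b]).round(4))
    try: redhead(im,P,C,.1)
    except ValueError: print(' no head')
E
python3 - <<'E'
from meas import *
plan(550,-381,270,90.5); meas('wrist','w8.png'); meas('top'); meas('side')
E
```

```text
p [ 545.8 -287.   262.1] yaw 90.5 zaxis [-0.003  0.002 -1.   ] q6 -2.1 w 1.001 F [-0.4  1.   0.9] t 23.7
shift xyz [ -3.4 -94.1  -8.1] twist -0.0
wrist
 body circle 651 [ 550.  -381.1]
 nozzle 141 [ 0.5481 -0.3803  0.1403] 0.1477
  cup [ 568.8 -173.2] [55. 55.] -85.7 0.0811
  coaster [ 549.5 -380.4] [139.  137.4] -89.8 0.0002
head n 215 z 0.1192 rect [ 478.5 -180.2] [17.  13.3] 63.9 mean [ 0.4783 -0.1802  0.1192]
top
 body circle 28 [ 549.7 -380. ]
 nozzle 19 [ 0.5488 -0.3796  0.1412] 0.1494
  coaster [ 550.  -387.8] [137.4 130.3] -2.3 0.0014
head n 32 z 0.1196 rect [ 476.8 -180. ] [13.8  9.1] -88.4 mean [ 0.4767 -0.1795  0.1183]
side
 body circle 513 [ 549.4 -381.1]
 nozzle 37 [ 0.5486 -0.3786  0.1377] 0.1458
  cup [ 567.8 -163.4] [70.1 55. ] -66.2 0.0824
  coaster [ 565.8 -358.9] [97.6 38.3] -54.3 0.0029
head n 141 z 0.1132 rect [ 475.2 -170.4] [44.9 16.5] -71.3 mean [ 0.4761 -0.1725  0.1122]
```

View pics/w8.png

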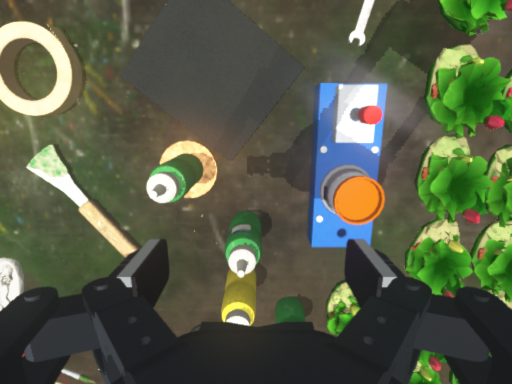

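The green bottle is at (162,187) px, standing on its coaster, with the yellow bottle, knife and tape clear of it. The pin is down in the stack at (371,115). Moving above the bottle.

Call:
jog_arm([
  [1,0,-20,0,0],
  [1,0,-25,0,0],
  [1,-1,-25,0,0],
  [1,0,-20,0,0],
  [1,0,-4,0,0],
  [1,0,0,20,0],
  [1,0,0,30,0],
  [1,0,0,20,0],
  [1,0,0,0,0],
  [1,0,0,0,0],
])

```text
time: 24.65
tool_pos: [0.5477, -0.3801, 0.1925]
tcp_rot: [0.015, -3.139, -0.004]
wrist_force: [0.2, 0.7, 0.4]
width: 0.998
grip_force: 0.0
```

```bash
python3 - <<'E'
from h import *
plan(549.7,-381,78,90.5)
E
```

```text
p [ 547.7 -380.1  192.5] yaw 90.5 zaxis [-0.003  0.002 -1.   ] q6 -2.22 w 0.998 F [0.2 0.7 0.4] t 24.6
shift xyz [ -2.3  -1.2 114.5] twist 0.0
```

Call:
jog_arm([
  [1,-1,0,20,0],
  [1,0,0,30,0],
  [1,0,0,30,0],
  [1,0,0,15,0],
  [1,0,0,8,0],
  [1,0,0,5,0],
  [1,0,0,0,0],
  [1,0,0,0,0],
  [1,0,0,0,0],
])

```text
time: 25.4
tool_pos: [0.5511, -0.3828, 0.0882]
tcp_rot: [-0.014, 3.139, -0.004]
wrist_force: [-0.6, 0.1, 0.2]
width: 1.001
grip_force: 0.0
```

```bash
python3 - <<'E'
from h import *
plan(549.7,-381,78,90.5)
E
```

```text
p [ 551.1 -382.8   88.2] yaw 90.5 zaxis [ 0.003 -0.002 -1.   ] q6 -2.22 w 1.001 F [-0.6  0.1  0.2] t 25.4
shift xyz [ 1.4  1.8 10.2] twist -0.0
```

Call:
jog_arm([
  [1,0.5,1.2,4,0],
  [1,0,0,3,0],
  [1,0,0,2,0],
  [1,0,0,0,0],
  [1,0,0,0,0],
])

```text
time: 25.82
tool_pos: [0.5489, -0.3805, 0.0765]
tcp_rot: [0.013, -3.141, -0.001]
wrist_force: [-1.3, -0.6, 0.6]
width: 0.998
grip_force: 0.0
```

Call:
jog_arm([
  [-1,0,0,0,0],
  [-1,0,0,0,0],
  [-1,0,0,0,0],
  [-1,0,0,0,0],
  [-1,0,0,0,0],
  [-1,0,0,0,0],
  [-1,0,0,0,0],
  [-1,0,0,0,0],
], force=50)

```text
time: 26.48
tool_pos: [0.5494, -0.3809, 0.0772]
tcp_rot: [-0.014, 3.141, -0.001]
wrist_force: [-0.8, -0.2, 1.4]
width: 0.479
grip_force: 50.8
```

```bash
python3 - <<'E'
from h import *
plan(549.7,-381,78,90.5); print(bot.read_state()['grip_force'])
E
```

```text
p [ 549.4 -380.9   77.2] yaw 90.5 zaxis [ 0.001 -0.001 -1.   ] q6 -2.22 w 0.479 F [-0.8 -0.2  1.4] t 26.5
shift xyz [-0.3 -0.1 -0.8] twist -0.0
50.845112800598145
```

Call:
jog_arm([
  [-1,0,0,-10,0],
  [-1,0,0,-20,0],
  [-1,0,0,-30,0],
  [-1,0,0,-30,0],
  [-1,0,0,-20,0],
  [-1,0,0,-8,0],
  [-1,0,0,0,0],
  [-1,0,0,0,0],
])

```text
time: 27.15
tool_pos: [0.5488, -0.3803, 0.1943]
tcp_rot: [0.014, -3.141, -0.001]
wrist_force: [-0.7, -0.9, -1.2]
width: 0.483
grip_force: 50.6
```

Call:
jog_arm([
  [-1,0,12,0,0],
  [-1,-2,24,0,0],
  [-1,-3,30,0,0],
  [-1,-3,30,0,0],
  [-1,-3,30,0,0],
  [-1,-3,30,0,0],
  [-1,-2,26,0,0],
  [-1,-2,18,0,0],
  [-1,0,6,0,0],
  [-1,0,0,0,0],
])

```text
time: 27.98
tool_pos: [0.564, -0.172, 0.1927]
tcp_rot: [0.018, -3.138, -0.003]
wrist_force: [-0.8, -0.1, -0.4]
width: 0.482
grip_force: 50.8
```

Call:
jog_arm([
  [-1,0,0,0,0],
  [-1,0,0,0,0],
])

```text
time: 28.15
tool_pos: [0.5649, -0.1752, 0.194]
tcp_rot: [0.013, -3.14, 0.0]
wrist_force: [0.7, -0.1, -0.6]
width: 0.482
grip_force: 50.8
```

```bash
python3 - <<'E'
from h import *
plan(569.3,-173,162,90.5); print(bot.read_state()['grip_force'])
im,d,C=shot('side'); P=cloud(d,C)
u,v=proj(C,bot.read_state()['tool_pos'])[0].astype(int); x=im[max(v-70,0):v+120,max(u-110,0):u+110]; cv2.imwrite('pics/s9.png',cv2.resize(x[:,:,::-1],None,fx=3,fy=3,interpolation=2))
hsv=cv2.cvtColor(im,cv2.COLOR_RGB2HSV); t=bot.read_state()['tool_pos']
m=(abs(P[...,0]-t[0])<.04)&(abs(P[...,1]-t[1])<.04)&(P[...,2]>.09)&(P[...,2]<t[2])&(hsv[...,0]>40)&(hsv[...,0]<90)&(hsv[...,1]>80)
S=P[m]
from scipy.optimize import least_squares
for lo,hi in((.09,.14),(.14,.17)):
    w=S[(S[:,2]>lo)&(S[:,2]<hi)]*1000
    print(len(w),w[:,2].min() if len(w) else '',least_squares(lambda p:np.hypot(w[:,0]-p[0],w[:,1]-p[1])-21,t[:2]*1000,loss='soft_l1').x.round(1))
E
```

```text
p [ 564.9 -175.2  194. ] yaw 90.5 zaxis [-0.001 -0.    -1.   ] q6 -1.92 w 0.482 F [ 0.7 -0.1 -0.6] t 28.1
shift xyz [-4.5  2.1 32. ] twist -0.0
50.76952278614044
224 120.40834859258054 [ 565.  -174.8]
436 140.02314412016293 [ 565.3 -175. ]
```

View pics/s9.png

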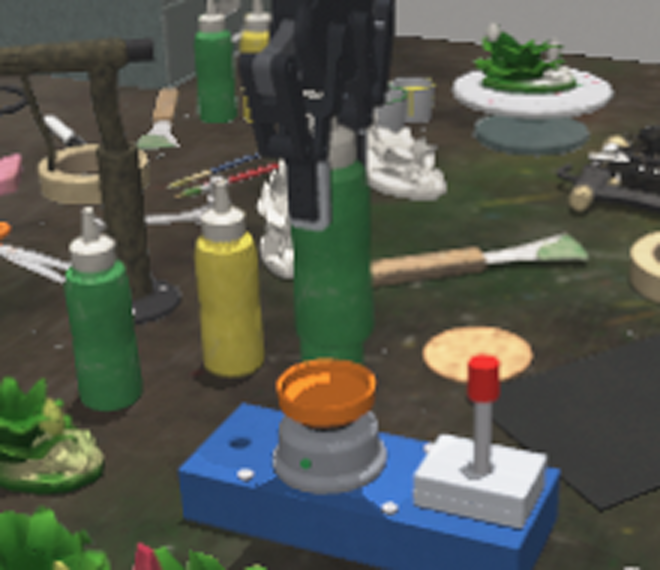

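The side crop shows the pin home through the two-plate stack, the held bottle upright above the orange cup, and the empty coaster. Lowering into the cup.

Call:
jog_arm([
  [-1,-2.2,1.1,0,0],
  [-1,-2.2,1,0,0],
  [-1,0,0,10,0],
  [-1,0,0,12,0],
  [-1,0,0,8,0],
  [-1,0,0,2,0],
  [-1,0,0,0,0],
  [-1,0,0,0,0],
  [-1,0,0,0,0],
])

```text
time: 28.95
tool_pos: [0.5701, -0.1725, 0.1631]
tcp_rot: [-0.014, 3.141, -0.0]
wrist_force: [0.7, 0.6, -1.3]
width: 0.481
grip_force: 50.8
```

```bash
python3 - <<'E'
from h import *
plan(569.3,-173,154,90.5)
E
```

```text
p [ 570.1 -172.5  163.1] yaw 90.5 zaxis [ 0.001 -0.    -1.   ] q6 -1.91 w 0.481 F [ 0.7  0.6 -1.3] t 28.9
shift xyz [ 0.8 -0.5  9.1] twist -0.0
```

Call:
jog_arm([
  [-1,0.5,0,3,0],
  [-1,0,0,3,0],
  [-1,0,0,3,0],
  [-1,0,0,2,0],
  [-1,0,0,2,0],
  [-1,0,0,2,0],
  [-1,0,0,0,0],
  [-1,0,0,0,0],
])

```text
time: 29.62
tool_pos: [0.5697, -0.1725, 0.1486]
tcp_rot: [-0.013, 3.141, -0.0]
wrist_force: [-1.4, 0.4, 5.4]
width: 0.48
grip_force: 51.3
```

```bash
python3 - <<'E'
from h import *
plan(569.3,-173,154,90.5)
E
```

```text
p [ 569.7 -172.5  148.6] yaw 90.5 zaxis [ 0.001 -0.    -1.   ] q6 -1.92 w 0.48 F [-1.4  0.4  5.4] t 29.6
shift xyz [ 0.4 -0.5 -5.4] twist -0.0
```

Call:
jog_arm([
  [-1,0,0,1,0],
  [-1,0,0,1,0],
  [-1,0,0,1,0],
  [-1,0,0,1,0],
  [-1,0,0,0.5,0],
  [-1,0,0,0,0],
])

```text
time: 30.12
tool_pos: [0.5698, -0.1725, 0.1446]
tcp_rot: [-0.013, 3.14, -0.001]
wrist_force: [-2.0, -0.3, 8.2]
width: 0.483
grip_force: 51.5
```

```bash
python3 - <<'E'
from h import *
plan(569.3,-173,143,90.5)
E
```

```text
p [ 569.8 -172.5  144.6] yaw 90.5 zaxis [ 0.001 -0.    -1.   ] q6 -1.92 w 0.483 F [-2.  -0.3  8.2] t 30.1
shift xyz [ 0.5 -0.5  1.6] twist -0.0
```

Near the stop; pressing on until the force climbs clearly.

Call:
jog_arm([
  [-1,0,0,1,0],
  [-1,0,0,1,0],
  [-1,0,0,0.5,0],
  [-1,0,0,0,0],
])

```text
time: 30.45
tool_pos: [0.5703, -0.1726, 0.144]
tcp_rot: [-0.013, 3.139, -0.001]
wrist_force: [-5.1, 1.7, 15.3]
width: 0.478
grip_force: 52.4
```

```bash
python3 - <<'E'
from h import *
plan(569.3,-173,143,90.5)
E
```

```text
p [ 570.3 -172.6  144. ] yaw 90.5 zaxis [ 0.002 -0.001 -1.   ] q6 -1.92 w 0.478 F [-5.1  1.7 15.3] t 30.4
shift xyz [ 1.  -0.4  1. ] twist -0.0
```

Force now rises with no further travel, so the cup is on its stop. Holding for about 2 s.

Call:
jog_arm([
  [-1,0,0,0.5,0],
  [-1,0,0,0,0],
  [-1,0,0,0,0],
  [-1,0,0,0,0],
  [-1,0,0,0,0],
  [-1,0,0,0,0],
  [-1,0,0,0,0],
  [-1,0,0,0,0],
  [-1,0,0,0,0],
  [-1,0,0,0,0],
])

```text
time: 31.28
tool_pos: [0.5704, -0.1725, 0.144]
tcp_rot: [-0.013, 3.139, -0.001]
wrist_force: [-5.2, 2.3, 16.8]
width: 0.486
grip_force: 52.6
```

Call:
jog_arm([
  [-1,0,0,0,0],
  [-1,0,0,0,0],
  [-1,0,0,0,0],
  [-1,0,0,0,0],
  [-1,0,0,0,0],
  [-1,0,0,0,0],
  [-1,0,0,0,0],
  [-1,0,0,0,0],
  [-1,0,0,0,0],
  [-1,0,0,0,0],
])

```text
time: 32.12
tool_pos: [0.5704, -0.1725, 0.144]
tcp_rot: [-0.013, 3.139, -0.001]
wrist_force: [-4.7, 1.4, 17.6]
width: 0.482
grip_force: 52.6
```

```bash
python3 - <<'E'
from h import *
plan()
im,d,C=shot('side'); P=cloud(d,C); hsv=cv2.cvtColor(im,cv2.COLOR_RGB2HSV); h,s=hsv[...,0],hsv[...,1]
m=(h>8)&(h<22)&(s>180)&(abs(P[...,0]-.57)<.04)&(abs(P[...,1]+.173)<.04)&(P[...,2]>.05); print('cup rim z',np.percentile(P[...,2][m],[5,50,95]).round(4))
t=bot.read_state()['tool_pos']
m=(abs(P[...,0]-t[0])<.04)&(abs(P[...,1]-t[1])<.04)&(P[...,2]>.085)&(P[...,2]<t[2])&(h>40)&(h<90)&(s>80)
from scipy.optimize import least_squares
for lo,hi in((.085,.11),(.11,.14)):
    w=P[m]*1000; w=w[(w[:,2]>lo*1000)&(w[:,2]<hi*1000)]
    print(len(w),least_squares(lambda p:np.hypot(w[:,0]-p[0],w[:,1]-p[1])-21,t[:2]*1000,loss='soft_l1').x.round(1))
E
```

```text
p [ 570.4 -172.5  144. ] yaw 90.5 zaxis [ 0.003 -0.001 -1.   ] q6 -1.92 w 0.482 F [-4.7  1.4 17.6] t 32.1
shift xyz [0. 0. 0.] twist 0
cup rim z [0.0694 0.0757 0.0797]
312 [ 570.4 -172.8]
395 [ 570.6 -173.1]
```

The rim is down from 89 to about 79.7 mm with the bottle upright, held for over 1.6 s. Lifting and returning to the coaster.

Call:
jog_arm([
  [-1,0,0,-5,0],
  [-1,0,0,-10,0],
  [-1,0,0,-15,0],
  [-1,0,0,-15,0],
  [-1,0,0,-7,0],
  [-1,0,0,0,0],
])

```text
time: 32.67
tool_pos: [0.5704, -0.1728, 0.1942]
tcp_rot: [-0.013, 3.138, -0.002]
wrist_force: [0.1, -0.5, -0.8]
width: 0.485
grip_force: 50.7
```

Call:
jog_arm([
  [-1,0,-12,0,0],
  [-1,2,-24,0,0],
  [-1,3,-30,0,0],
  [-1,3,-30,0,0],
  [-1,3,-30,0,0],
  [-1,3,-30,0,0],
  [-1,2,-26,0,0],
  [-1,2,-18,0,0],
  [-1,0,-7,0,0],
  [-1,0,0,0,0],
])

```text
time: 33.5
tool_pos: [0.5522, -0.381, 0.191]
tcp_rot: [0.01, -3.14, -0.002]
wrist_force: [0.6, 0.3, -1.1]
width: 0.482
grip_force: 50.8
```

Call:
jog_arm([
  [-1,0,0,0,0],
  [-1,0,0,0,0],
])

```text
time: 33.67
tool_pos: [0.5531, -0.3781, 0.1919]
tcp_rot: [0.015, -3.141, -0.002]
wrist_force: [-0.4, 0.7, -0.8]
width: 0.479
grip_force: 50.8
```

```bash
python3 - <<'E'
from h import *
plan(549.8,-381,78,90.5)
E
```

```text
p [ 553.1 -378.1  191.9] yaw 90.5 zaxis [-0.001  0.001 -1.   ] q6 -2.22 w 0.479 F [-0.4  0.7 -0.8] t 33.7
shift xyz [  3.3  -3.  113.9] twist 0.0
```

Call:
jog_arm([
  [-1,3.5,-2.5,15,0],
  [-1,0,0,25,0],
  [-1,0,0,30,0],
  [-1,0,0,20,0],
  [-1,0,0,10,0],
  [-1,0,0,5,0],
  [-1,0,0,3,0],
  [-1,0,0,0,0],
  [-1,0,0,0,0],
  [-1,0,0,0,0],
])

```text
time: 34.5
tool_pos: [0.5507, -0.3827, 0.0863]
tcp_rot: [-0.014, 3.139, -0.003]
wrist_force: [0.6, -0.5, -0.9]
width: 0.479
grip_force: 50.8
```

```bash
python3 - <<'E'
from h import *
plan(549.8,-381,78,90.5)
E
```

```text
p [ 550.7 -382.7   86.3] yaw 90.5 zaxis [ 0.003 -0.002 -1.   ] q6 -2.22 w 0.479 F [ 0.6 -0.5 -0.9] t 34.5
shift xyz [0.9 1.8 8.3] twist -0.0
```

Call:
jog_arm([
  [-1,0,0.5,3,0],
  [-1,0,0,2,0],
  [-1,0,0,1.5,0],
  [-1,0,0,1,0],
  [-1,0,0,0,0],
  [-1,0,0,0,0],
])

```text
time: 35.0
tool_pos: [0.5497, -0.3816, 0.0772]
tcp_rot: [-0.013, 3.141, -0.0]
wrist_force: [-1.5, 0.4, 2.4]
width: 0.475
grip_force: 51.1
```

```bash
python3 - <<'E'
from h import *
plan(549.8,-381,77.2,90.5)
E
```

```text
p [ 549.7 -381.6   77.2] yaw 90.5 zaxis [ 0. -0. -1.] q6 -2.22 w 0.475 F [-1.5  0.4  2.4] t 35.0
shift xyz [-0.1  0.6 -0. ] twist -0.0
```

Touching the coaster lightly. Releasing and rising.

Call:
jog_arm([
  [0.3,0,0,0,0],
  [0.6,0,0,0,0],
  [1,0,0,0,0],
  [1,0,0,0,0],
  [1,0,0,0,0],
  [1,0,0,-10,0],
  [1,0,0,-25,0],
  [1,0,0,-35,0],
  [1,0,0,-35,0],
  [1,0,0,-35,0],
])

```text
time: 35.83
tool_pos: [0.5493, -0.3813, 0.2187]
tcp_rot: [0.014, -3.141, -0.0]
wrist_force: [0.1, -0.2, -0.2]
width: 1.002
grip_force: 0.0
```

Call:
jog_arm([
  [1,0,0,-35,0],
  [1,20,30,-5,0],
  [1,20,30,0,0],
  [1,20,20,0,0],
  [1,0,0,0,0],
  [1,0,0,0,0],
  [1,0,0,0,0],
  [1,0,0,0,0],
])

```text
time: 36.5
tool_pos: [0.4897, -0.3029, 0.2574]
tcp_rot: [-0.013, 3.14, -0.001]
wrist_force: [0.5, 0.2, -0.8]
width: 0.999
grip_force: 0.0
```

```bash
python3 - <<'E'
from meas import *
plan(); meas('wrist','w10.png'); meas('side','s10.png'); plates(z=.055,amin=200); plates('top',z=.055,amin=200)
E
```

```text
p [ 489.7 -302.9  257.4] yaw 90.5 zaxis [ 0.001 -0.001 -1.   ] q6 -2.18 w 0.999 F [ 0.5  0.2 -0.8] t 36.5
shift xyz [0. 0. 0.] twist 0
wrist
 body circle 857 [ 550.4 -381.8]
 nozzle 133 [ 0.5476 -0.3817  0.1397] 0.1473
  cup [ 558.3 -171.5] [58.  35.4] 76.7 0.081
  coaster [ 549.  -380.3] [139.6 138.4] 0.2 -0.0
head n 237 z 0.1193 rect [ 476.5 -179. ] [17.4 15.6] 64.8 mean [ 0.4767 -0.1793  0.1193]
side
 body circle 504 [ 549.8 -382.2]
 nozzle 34 [ 0.5488 -0.3794  0.1378] 0.1463
  cup [ 568.4 -164.9] [73.3 55. ] -66.2 0.0825
  coaster [ 568.6 -360. ] [93.3 42.8] -78.4 0.0028
head n 139 z 0.1134 rect [ 474.7 -170.1] [44.8 16.5] -70.1 mean [ 0.4762 -0.1724  0.1122]
plate 1723 [ 475.4 -174.2] [64.  44.8] 0.5 z 0.0545 holes []
plate 2134 [ 658.5 -857.2] [168.2 164.6] 64.2 z 0.0579 holes [(array([ 625.8, -912.1]), array([24.6, 19.4])), (array([ 659.3, -793. ]), array([14.8, 29.2])), (array([ 658.7, -813.8]), array([22. , 12.2])), (array([ 667.8, -920.9]), array([19.5, 17. ])), (array([ 672.8, -866.1]), array([135.1,  97.3]))]
```

View pics/s10.png

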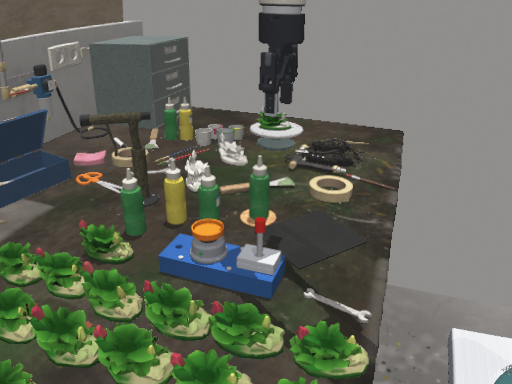

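The side view shows the bottle upright on its coaster at (260,195), the stack pinned at (262,255), the cup up at (208,230) and the other objects in place. Everything checks out, so I'm handing in.

```bash
python3 -c "
from workcell import bot
print(bot.finish_job())"
```

```text
the job is handed in; nothing more can be done
None
```

I handed the job in: both plates found are stacked and pinned on the mixer base, the cup was pressed fully down for over 1.6 s, and the green bottle stands back within about 1 mm of the coaster's centre (no verdict came back).

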